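Knock a moulded sample cell out and hold it in the light gauge

TASK

Use the mallet to drive the mould insert's knock-out pin fully home, which pushes the sample cell up out of its pocket, then stand the mallet back on the bench on its face. Take the cell by its two frosted sides only, never touching its clear windows, and hold it upright in the middle of the light gauge's beam with the windows square to the beam; finish while still holding it there. Press the pin with the mallet only, let nothing touch the light gauge, and leave the two jars and the cap ring alone.

Things in the scene. Friction and masses are not known exactly. Their poses are not given: they have to be found in the camera images.
- mallet: Mallet, 0.34 to 0.48 kg, loose, standing on the square lower face of its head. Head: black rubber, grey faces, 62 (x) by 52 (y) mm, 70 mm tall. Flat-sided wooden handle, horizontal, 20 mm wide, 28 mm tall, from 30 to 160 mm from the head's centre, its centre line 35 mm above the lower face. Origin: centre of the lower face, which strikes; x along the handle away from the head, z up.
- mallet_grip (a point): Point on the handle's centre line 60 mm from the head's centre, 35 mm above the lower face: a good place to grip.
- mould: Aluminium mould insert, fixed block 180 (x) by 90 (y) mm, 75 mm tall; origin: centre of its underside, z up. An open pocket (23 mm along x, 39 mm along y) at x = -40 mm holds the cell, at first 2 mm below the block's top. The pin stands at x = +45 mm. An ejector under the cell rises 2 mm per 1 mm of pin travel: pin home, the cell stands 38 mm above the block's top, 26 mm still in the pocket.
- pin_top (a point): Centre of the top of the steel knock-out pin (head 24 mm in diameter); at first 27 mm above the block's top, 7 mm above it when home.
- pin (a joint): Travel of the knock-out pin: 0 up, 0.020 m fully home (hard stop). Lightly sprung, about 6 N of friction and a spring of 120 N/m (some 9 N in all near home); friction holds it where it is left, so it may be driven in several blows or one push.
- cell: Sample cell, loose, 30 to 55 g: upright rectangular box, open top, 20 (x) by 36 (y) mm, 64 mm tall. The two white frosted sides look along +y and -y (20 mm wide, 36 mm apart over them); the clear windows look along +x and -x. Origin: centre of its underside, z up. At the start its x lies along the mould's x; clearance in the pocket 1.5 mm a side.
- cell_center (a point): Centre of the cell, 32 mm above its underside, midway between the windows.
- window_a: Clear window of the cell on its -x side, 26 mm wide, recessed 1 mm behind the edges of the frosted sides; origin at its centre.
- window_b: Clear window of the cell on its +x side, like the other.
- gauge: Light gauge, fixed: steel base plate 90 (x) by 230 (y) mm, 12 mm thick, with two grey towers (60 mm along x, 42 mm along y, tops 155 mm above the bench) at y = +88 and -88 mm. The black-rimmed round lenses on their facing sides look at each other across a gap of 124 mm. Origin: centre of its underside, z up.
- beam (a point): Middle of the beam, halfway between the lenses, 130 mm above the bench; the beam runs along the y axis of this point (the gauge's y).
- jar_tall: White moulded jar, 64 mm in diameter, 110 mm tall, a bystander; origin at the centre of its underside.
- jar_short: White moulded jar, 68 mm in diameter, 70 mm tall, a bystander; origin at the centre of its underside.
- cap_ring: White cap ring, 68 mm in diameter, 18 mm tall, a bystander; origin at the centre of its underside.

How it is judged:
On the way, in this order (a step that is already met when the one before it is completed fails the run):
1. the mallet has driven the pin home (value of joint pin above 0.018 m and contact force between mallet and pin above 0.2 N).
2. the mallet stands on the bench on its face, let go (height (world z) of mallet below 0.006 m and angle between mallet's own z axis and vertical below 0.12 rad and contact force between mallet and the fingers below 0.2 N), for 0.2 s.
At the end, for the whole second after the job is handed in: Pin home within 3 mm; mallet standing on the bench on its face, let go; cell still in the fingers, its centre within 8 mm sideways, 12 mm in height and 25 mm along the beam of the beam's middle, windows square within 0.17 rad, upright within 0.15 rad, clear of the gauge (all of step 2 and value of joint pin above 0.017 m and x of cell_center in the frame of beam between -0.008 and 0.008 m and z of cell_center in the frame of beam between -0.012 and 0.012 m and y of cell_center in the frame of beam between -0.025 and 0.025 m and angle between the x axis of cell and the y axis of gauge, either way round below 0.17 rad and angle between cell's own z axis and vertical below 0.15 rad and contact force between cell and the fingers above 0.5 N and contact force between cell and gauge below 0.1 N and linear speed of cell below 0.02 m/s); the arm keeps its last pose, push and grip.
It fails at once if the robot touches a clear window of the cell (contact force between any of window_a, window_b and the fingers above 0.5 N or contact force between any of window_a, window_b and the arm above 0.5 N).
It fails at once if the robot presses the pin itself, without the mallet (contact force between pin and the fingers above 0.5 N or contact force between pin and the arm above 0.5 N).
It fails at once if something touches the light gauge (contact force between gauge and anything else above 1 N).
It fails at once if a jar or the cap ring is moved more than 20 mm (distance of any of jar_tall, jar_short, cap_ring from where it was at the start of the episode above 0.02 m).
It also fails if it takes over 58 s, if anything falls off the work surface, if the arm or the gripper's body presses on something with over 40 N, if the wrist force passes 120 N, or if a joint passes its speed limit or range.

ROBOT

A 6-joint arm with a two-finger parallel gripper is mounted at the origin on the work surface. World frame = base frame: x ahead of the robot, y to its left, z up, the work surface at z = 0. Lengths are in m, angles in rad, forces in N, time in s.
With the tool pointing down it reaches from about 0.35 to 0.925 m from the base axis. Payload 6.4 kg.
Tool frame: the origin (TCP) lies at the very end of the fingers, on their centre line; the grasp point (between the pads) lies 19 mm behind it; x points along the fingers, z is the direction in which the jaws open and shut, and the axes are right-handed (so a half turn about x gives the same grasp; the last joint's range is limited). The gripper opens to 85 mm and grips with 20 to 120 N. Pads are 22 mm wide; open, the fingers measure 114 mm over their backs; the gripper's body (76 mm by 85 mm) begins 54 mm behind the grasp point. The pads swing forward as they close: fully open they stand 13 mm farther back than shut.
Start: joints at [1.1, 0.245, 1.558, -0, 1.339, -0.174], TCP at [0.19, 0.622, 0.231] pointing down, gripper open.
Joint ranges: [-3.13, 3.13], [-1.02, 2.26], [0.13, 2.54], [-0.95, 4.09], [0.21, 2.88], [-2.74, 2.74]. Speed limits (rad/s): [2.57, 2.57, 3.14, 3.14, 3.14, 3.14].

INTERFACE

Orientations are given as a unit quaternion [w, x, y, z].
In Python, from workcell import bot gives the robot as it stands.
- The arm moves only by the shell command python3 -m inch 'ROWS' [FORCE]. ROWS is JSON, a list of rows, each an object of numbers: "ax", "ay", "az": the turn, a rotation vector about the tool's x, y, z in rad; "tx", "ty", "tz": the shift along the tool's x, y, z in m; "grip": the closure, from 0 (fully open) to 1 (shut). In form: [{"ax": .., "ay": .., "az": .., "tx": .., "ty": .., "tz": .., "grip": ..}, ...]. A call has 1 to 5 rows; each row is the pose to reach, as a shift and turn from the pose commanded when the call began, along the tool's axes at that moment; what a row does not reach only later rows make up. A row lasts 1/10 s, in which the tool goes at most 50 mm and 8.59 degrees, less where a joint would pass 70% of its speed; a pose out of reach is approached as far as the arm can. A call with a gripper value outside its range is refused whole. The fingers move at their own pace and stop on an object; FORCE is the grip in N (left out, the last holds). Time passes only in rows, so rows that repeat a pose let the fingers close. It gives the time, the measured TCP pose, the force and the opening at its end, in the units of the state.
- bot.sense(): the state, without advancing time (a new reading comes with each control period).
- bot.capture(name): name is "side" or "top" or "wrist"; returns the picture (420x560x3 uint8, red, green, blue); there is no depth.
- bot.calibration(name): a dict with "mtx" (3x3 intrinsics, pixels), "distortion" ([k1, k2, p1, p2, k3] as OpenCV has them; the pictures are not rectified), "R" (3x3) and "t" (3): a world point X has camera coordinates R X + t. Camera axes: x right, y down, z forward; pixel columns grow to the right and rows downward; lengths in m; the calibration is good to about 2 mm. A picture is of the moment at which its call begins: read the wrist's pose just before it. calibration takes no time and is no camera call; for the wrist camera it gives the pose at the moment of the call.
- bot.hand_in(): hands the job in, once; it reports no verdict.
The state is a dict: "t": time; "joint_pos": joint angles; "qvel": joint speeds; "effort": joint torques, N m; "ee_pos": TCP position; "eef_rot": TCP orientation; "wrist_force": force on the tool from outside, world axes, zero at the start; "torque": the same for the moment, N m; "opening": finger opening in m.
Only numpy, scipy, OpenCV 4.12 (cv2) and the standard library are available. Lean on these libraries where they do the work, as an engineer would, in place of code of your own. Each camera call takes 0.05 s, during which the arm holds its last target.

## Working session

There is one attempt and no reset: what is moved stays moved. The work goes in short steps, Python scripts to look and compute and a shell command to move; the robot and the scene stay as the last step left them, time stands still between calls to the robot, and variables do not carry over. Pictures are saved under pics/ and viewed, and the job is handed in when it is done.

```bash
ls; mkdir -p pics; python3 - <<'E'
from workcell import bot
import cv2
print(bot.sense())
for n in ["side","top","wrist"]:
    c=bot.calibration(n); print(n,c)
    cv2.imwrite(f"pics/{n}0.png",cv2.cvtColor(bot.capture(n),cv2.COLOR_RGB2BGR))
E
```

```text
pics
{'t': 0.0, 'joint_pos': array([ 1.09987267e+00,  2.45837413e-01,  1.55904017e+00,  7.75715452e-06,
        1.33869145e+00, -1.74121100e-01]), 'qvel': array([-6.57908437e-04,  2.52349627e-03, -1.37845548e-03, -1.66386285e-04,
        9.62374957e-05,  3.66889876e-04]), 'effort': array([-2.66544041e-03, -4.29511213e+01, -3.26124036e+01, -3.45566550e-04,
        5.56959872e-03, -5.48557935e-06]), 'ee_pos': array([0.18984583, 0.62106457, 0.23015133]), 'eef_rot': array([ 0.56780663, -0.42088468,  0.56905947,  0.42026544]), 'wrist_force': array([-0.18125028, -0.39350049, -0.17117251]), 'torque': array([-0.00026794,  0.02139608, -0.02986815]), 'opening': 0.08516367453729824}
side {'mtx': array([[432.82726923,   0.        , 276.82901327],
       [  0.        , 432.82726923, 210.89331771],
       [  0.        ,   0.        ,   1.        ]]), 'distortion': array([-0.01093512,  0.        ,  0.        ,  0.        ,  0.        ]), 'R': array([[ 0.995254  , -0.09727307,  0.00272437],
       [-0.06370974, -0.67250051, -0.7373494 ],
       [ 0.07355638,  0.73367637, -0.67550607]]), 't': array([
[... 260 characters left out ...]
      ,  0.        ,  0.        ]), 'R': array([[-0.00983631, -0.9998824 , -0.01176592],
       [-0.98043365,  0.0119571 , -0.19648635],
       [ 0.19660393,  0.009603  , -0.98043596]]), 't': array([-0.01156716,  0.59644544,  1.02125278])}
wrist {'mtx': array([[375.12360525,   0.        , 284.14514041],
       [  0.        , 375.12360525, 207.66696593],
       [  0.        ,   0.        ,   1.        ]]), 'distortion': array([-0.05860557,  0.        ,  0.        ,  0.        ,  0.        ]), 'R': array([[ 0.29212344,  0.95637938, -0.0015447 ],
       [ 0.91612825, -0.27936446,  0.2875144 ],
       [ 0.27454131, -0.08540484, -0.95777507]]), 't': array([-0.64978753, -0.03759591,  0.37764356])}
```

View pics/top0.png

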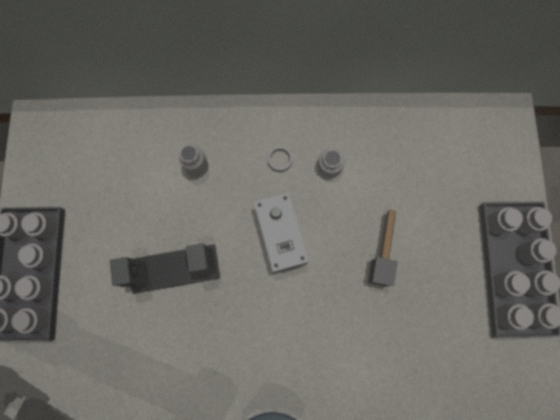

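View pics/side0.png

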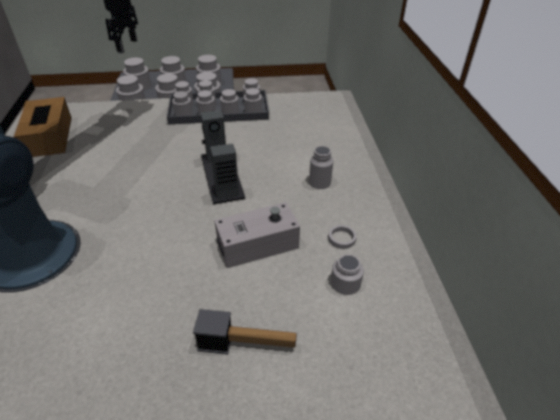

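View pics/wrist0.png

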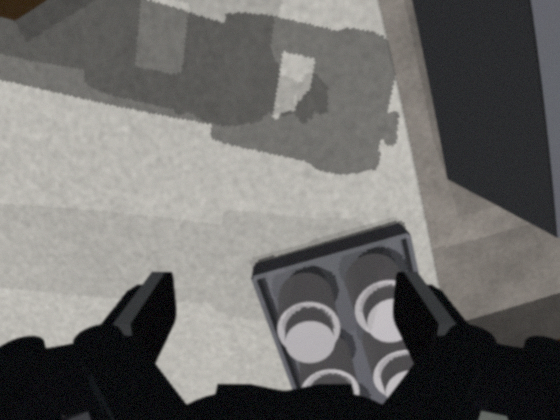

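The top view shows the mallet at about (385,255), the mould at (280,232), the gauge at (165,268), and the jars and ring in a row at about row 158. I'll enlarge these regions.

```bash
cat > h.py <<'E'
import numpy as np, cv2
from workcell import bot
from scipy.spatial.transform import Rotation as Ro
def w2p(c,X):
    X=np.atleast_2d(X).astype(float)
    p,_=cv2.projectPoints(X,cv2.Rodrigues(c['R'])[0],c['t'],c['mtx'],c['distortion']); return p[:,0]
def p2w(c,uv,z):
    uv=np.atleast_2d(uv).astype(float)
    n=cv2.undistortPoints(uv[:,None],c['mtx'],c['distortion'])[:,0]
    d=np.c_[n,np.ones(len(n))]@c['R']; o=-c['R'].T@c['t']
    s=(z-o[2])/d[:,2]; return o+s[:,None]*d
def crop(img,x,y,w,h,k,name):
    a=cv2.resize(img[y:y+h,x:x+w],None,fx=k,fy=k,interpolation=cv2.INTER_CUBIC)
    a=cv2.convertScaleAbs(a,alpha=1.5)
    for i in range(0,w,10):
        cv2.line(a,(i*k,0),(i*k,6 if i%50 else 14),(0,255,255),1)
        if i%20==0: cv2.putText(a,str(x+i),(i*k,24),0,.4,(0,255,255),1)
    for i in range(0,h,10):
        cv2.line(a,(0,i*k),(6,i*k),(0,255,255),1)
        if i%20==0: cv2.putText(a,str(y+i),(8,i*k+4),0,.4,(0,255,255),1)
    cv2.imwrite(name,a)
def rpy(s):
    q=s['eef_rot'];return Ro.from_quat(np.r_[q[1:],q[0]])
E
python3 - <<'E'
from h import *
t=cv2.imread('pics/top0.png'); s=cv2.imread('pics/side0.png')
crop(t,240,185,80,95,6,'pics/t_mould.png')
crop(t,355,200,60,95,6,'pics/t_mal.png')
crop(t,100,235,130,65,6,'pics/t_gau.png')
E
```

```text
(no output)
```

View pics/t_mould.png

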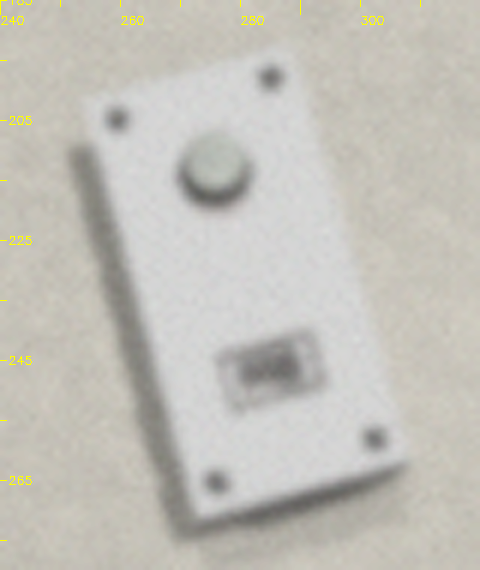

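View pics/t_mal.png

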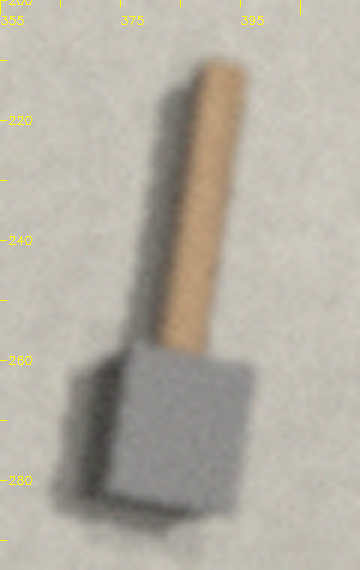

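View pics/t_gau.png

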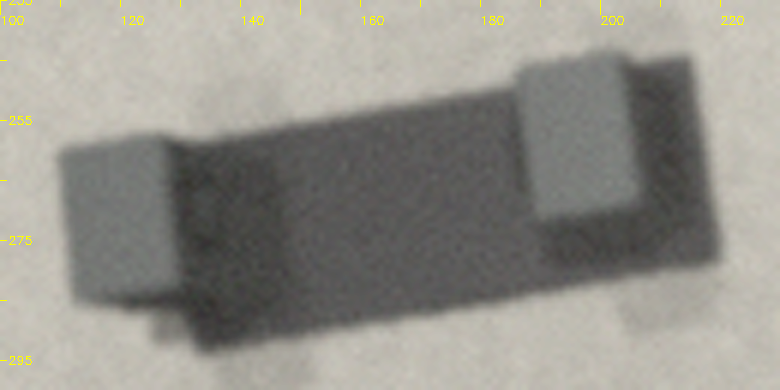

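```bash
python3 - <<'E'
from h import *
c=bot.calibration('top')
f=lambda P,x0,y0:(np.array(P)+.5)/6-.5+[x0,y0]
def show(n,P,x0,y0,z):
    W=p2w(c,f(P,x0,y0),z)[:,:2]; print(n,W.round(4).tolist(),'mean',W.mean(0).round(4)); 
    print('  sides',np.linalg.norm(W-np.roll(W,-1,0),axis=1).round(4), 'ang',[round(float(np.arctan2(*(b-a)[::-1])),3) for a,b in zip(W,np.roll(W,-1,0))])
    return W
show('mould',[(85,100),(287,48),(405,463),(195,520)],240,185,.075)
show('pin',[(216,160)],240,185,.102)
show('pocket',[(220,352),(312,330),(325,390),(233,410)],240,185,.075)
show('malhead',[(135,338),(252,362),(235,515),(105,492)],355,200,.07)
show('handle end, root',[(222,62),(186,350)],355,200,.049)
show('towL',[(60,150),(165,133),(185,292),(73,300)],100,235,.155)
show('towR',[(515,70),(625,52),(640,205),(537,220)],100,235,.155)
show('base',[(692,55),(720,260),(205,352)],100,235,.012)
show('jars',[(0,0)],280,160,.018)
E
```

```text
mould [[0.6207, 0.0395], [0.6418, -0.0448], [0.4687, -0.09], [0.4468, -0.005]] mean [ 0.5445 -0.0251]
  sides [0.0869 0.1789 0.0878 0.1795] ang [-1.325, -2.886, 1.824, 0.25]
pin [[0.5891, -0.0151]] mean [ 0.5891 -0.0151]
  sides [0.] ang [0.0]
pocket [[0.5147, -0.0157], [0.5233, -0.0533], [0.4987, -0.0582], [0.491, -0.0207]] mean [ 0.5069 -0.037 ]
  sides [0.0386 0.0251 0.0382 0.0243] ang [-1.346, -2.946, 1.774, 0.21]
malhead [[0.4812, -0.2617], [0.4708, -0.309], [0.4094, -0.2984], [0.4193, -0.2464]] mean [ 0.4452 -0.2789]
  sides [0.0484 0.0623 0.053  0.0638] ang [-1.788, 2.971, 1.382, -0.243]
handle end, root [[0.5997, -0.3098], [0.4779, -0.2874]] mean [ 0.5388 -0.2986]
  sides [0.1239 0.1239] ang [2.959, -0.182]
towL [[0.4711, 0.3622], [0.4772, 0.3221], [0.4177, 0.3113], [0.4149, 0.3538]] mean [0.4452 0.3373]
  sides [0.0406 0.0605 0.0426 0.0568] ang [-1.418, -2.962, 1.637, 0.149]
towR [[0.5, 0.1892], [0.5064, 0.1476], [0.4489, 0.1407], [0.4436, 0.1793]] mean [0.4747 0.1642]
  sides [0.0421 0.058  0.0389 0.0573] ang [-1.417, -3.022, 1.707, 0.175]
base [[0.523, 0.1446], [0.4349, 0.1311], [0.3973, 0.3517]] mean [0.4517 0.2091]
  sides [0.0892 0.2238 0.2423] ang [-2.99, 1.74, -1.025]
jars [[0.7474, -0.026]] mean [ 0.7474 -0.026 ]
  sides [0.] ang [0.0]
```

```bash
cat >> h.py <<'E'
def plan(pos,jawyaw,s=None):
    """shift/turn in tool axes from the current pose to TCP pos, pointing down, jaw (tool z) along jawyaw (mod pi)"""
    s=s or bot.sense(); R=rpy(s)
    out=[]
    for k in (0,np.pi):
        a=jawyaw+k; z=np.array([np.cos(a),np.sin(a),0]); x=np.array([0,0,-1.]); y=np.cross(z,x)
        T=Ro.from_matrix(np.c_[x,y,z]); rv=(R.inv()*T).as_rotvec(); out.append((np.linalg.norm(rv),rv))
    d=R.inv().apply(np.array(pos)-s['ee_pos'])
    print('t',round(s['t'],2),'pos',s['ee_pos'].round(4),'F',s['wrist_force'].round(1),'open',round(s['opening'],4),'j',s['joint_pos'].round(2))
    print('jaw yaw now',round(float(np.arctan2(*R.as_matrix()[[1,0],2])),3),'tilt',(R.as_matrix()[:,0]).round(3))
    print('shift txyz',d.round(4)); 
    for o in out: print('  turn axyz',o[1].round(3))
E
python3 - <<'E'
from h import *
plan([.502,-.2895,.15],-.18+np.pi/2)
E
```

```text
t 0.15 pos [0.1899 0.6212 0.2304] F [-0.5  0.4  0.2] open 0.0851 j [ 1.1   0.25  1.56 -0.    1.34 -0.17]
jaw yaw now 1.274 tilt [-0.001 -0.001 -1.   ]
shift txyz [ 0.0815 -0.5648 -0.7795]
  turn axyz [-0.117 -0.001 -0.   ]
  turn axyz [ 3.025e+00 -0.000e+00  2.000e-03]
```

```bash
R='[{"ty":-0.565,"tz":-0.78,"ax":-0.117},{"ty":-0.565,"tz":-0.78,"ax":-0.117},{"ty":-0.565,"tz":-0.78,"ax":-0.117},{"ty":-0.565,"tz":-0.78,"ax":-0.117},{"ty":-0.565,"tz":-0.78,"ax":-0.117}]' ; unset R
python3 -m inch '[{"ty":-0.565,"tz":-0.78,"ax":-0.117},{"ty":-0.565,"tz":-0.78,"ax":-0.117},{"ty":-0.565,"tz":-0.78,"ax":-0.117},{"ty":-0.565,"tz":-0.78,"ax":-0.117},{"ty":-0.565,"tz":-0.78,"ax":-0.117}]' 20
python3 - <<'E'
from h import *
plan([.502,-.2895,.15],-.18+np.pi/2)
E
```

```text
t 0.15 pos [0.1899 0.6212 0.2304] F [-0.5  0.4  0.2] open 0.0851 j [ 1.1   0.25  1.56 -0.    1.34 -0.17]
jaw yaw now 1.274 tilt [-0.001 -0.001 -1.   ]
shift txyz [ 0.0815 -0.5648 -0.7795]
  turn axyz [-0.117 -0.001 -0.   ]
  turn axyz [ 3.025e+00 -0.000e+00  2.000e-03]$[0]: bad value
```

```bash

python3 -m inch '[{"ax":-0.117,"ay":0,"az":0,"tx":0,"ty":-0.565,"tz":-0.78,"grip":0},{"ax":-0.117,"ay":0,"az":0,"tx":0,"ty":-0.565,"tz":-0.78,"grip":0},{"ax":-0.117,"ay":0,"az":0,"tx":0,"ty":-0.565,"tz":-0.78,"grip":0},{"ax":-0.117,"ay":0,"az":0,"tx":0,"ty":-0.565,"tz":-0.78,"grip":0},{"ax":-0.117,"ay":0,"az":0,"tx":0,"ty":-0.565,"tz":-0.78,"grip":0}]' 20
python3 - <<'E'
from h import *
plan([.502,-.2895,.15],-.18+np.pi/2)
E
```

```text
t: 0.65
ee_pos: [0.2711, 0.3832, 0.2309]
eef_rot: [0.543, -0.453, 0.543, 0.453]
wrist_force: [1.1, -0.4, 0.2]
opening: 0.0854
t 0.65 pos [0.2711 0.3832 0.2309] F [ 1.1 -0.4  0.2] open 0.0854 j [ 0.71 -0.19  2.01 -0.    1.33 -0.68]
jaw yaw now 1.392 tilt [-0. -0. -1.]
shift txyz [ 0.0811 -0.347  -0.6208]
  turn axyz [ 0.001 -0.    -0.   ]
  turn axyz [-3.141e+00  0.000e+00 -1.000e-03]
```

```bash

python3 -m inch '[{"ax":0,"ay":0,"az":0,"tx":0,"ty":-0.347,"tz":-0.62,"grip":0},{"ax":0,"ay":0,"az":0,"tx":0,"ty":-0.347,"tz":-0.62,"grip":0},{"ax":0,"ay":0,"az":0,"tx":0,"ty":-0.347,"tz":-0.62,"grip":0},{"ax":0,"ay":0,"az":0,"tx":0,"ty":-0.347,"tz":-0.62,"grip":0},{"ax":0,"ay":0,"az":0,"tx":0,"ty":-0.347,"tz":-0.62,"grip":0}]'
python3 - <<'E'
from h import *
plan([.502,-.2895,.15],-.18+np.pi/2)
E
```

```text
t: 1.15
ee_pos: [0.3522, 0.1468, 0.2313]
eef_rot: [0.543, -0.453, 0.542, 0.453]
wrist_force: [0.6, -0.2, 0.2]
opening: 0.0852
t 1.15 pos [0.3522 0.1468 0.2313] F [ 0.6 -0.2  0.2] open 0.0852 j [ 0.1  -0.45  2.2   0.    1.39 -1.3 ]
jaw yaw now 1.391 tilt [ 0.001  0.    -1.   ]
shift txyz [ 0.0814 -0.2251 -0.4026]
  turn axyz [0.001 0.    0.001]
  turn axyz [-3.141e+00 -1.000e-03  0.000e+00]
```

```bash

python3 -m inch '[{"ax":0,"ay":0,"az":0,"tx":0,"ty":-0.225,"tz":-0.4025,"grip":0},{"ax":0,"ay":0,"az":0,"tx":0,"ty":-0.225,"tz":-0.4025,"grip":0},{"ax":0,"ay":0,"az":0,"tx":0,"ty":-0.225,"tz":-0.4025,"grip":0},{"ax":0,"ay":0,"az":0,"tx":0,"ty":-0.225,"tz":-0.4025,"grip":0},{"ax":0,"ay":0,"az":0,"tx":0,"ty":-0.225,"tz":-0.4025,"grip":0}]'
python3 -m inch '[{"ax":0,"ay":0,"az":0,"tx":0,"ty":-0.110,"tz":-0.197,"grip":0},{"ax":0,"ay":0,"az":0,"tx":0,"ty":-0.110,"tz":-0.197,"grip":0},{"ax":0,"ay":0,"az":0,"tx":0,"ty":-0.110,"tz":-0.197,"grip":0}]'
python3 - <<'E'
from h import *
plan([.502,-.2895,.15],-.18+np.pi/2)
E
```

```text
t: 1.65
ee_pos: [0.4333, -0.0901, 0.2313]
eef_rot: [0.543, -0.453, 0.543, 0.453]
wrist_force: [1.3, -0.4, -0.6]
opening: 0.085
t: 1.95
ee_pos: [0.4819, -0.232, 0.231]
eef_rot: [0.543, -0.453, 0.543, 0.453]
wrist_force: [0.6, 0.2, 0.3]
opening: 0.085
t 1.95 pos [ 0.4819 -0.232   0.231 ] F [0.6 0.2 0.3] open 0.085 j [-0.66 -0.03  1.85  0.    1.32 -2.05]
jaw yaw now 1.39 tilt [-0.  0. -1.]
shift txyz [ 0.081  -0.0301 -0.053 ]
  turn axyz [-0.  0. -0.]
  turn axyz [ 3.141 -0.    -0.   ]
```

```bash

python3 -m inch '[{"ax":0,"ay":0,"az":0,"tx":0,"ty":-0.030,"tz":-0.053,"grip":0},{"ax":0,"ay":0,"az":0,"tx":0.03,"ty":-0.030,"tz":-0.053,"grip":0},{"ax":0,"ay":0,"az":0,"tx":0.03,"ty":-0.030,"tz":-0.053,"grip":0}]'
python3 - <<'E'
from h import *
plan([.502,-.2895,.15],-.18+np.pi/2)
c=bot.calibration('wrist'); im=cv2.cvtColor(bot.capture('wrist'),cv2.COLOR_RGB2BGR)
np.savez('w1.npz',**c); cv2.imwrite('pics/w1.png',im)
E
```

```text
t: 2.25
ee_pos: [0.5, -0.2877, 0.1969]
eef_rot: [0.543, -0.45, 0.544, 0.455]
wrist_force: [-0.0, 1.3, -0.6]
opening: 0.0855
t 2.25 pos [ 0.5    -0.2877  0.1969] F [-0.   1.3 -0.6] open 0.0855 j [-0.72  0.11  1.77 -0.    1.26 -2.11]
jaw yaw now 1.388 tilt [-0.006  0.005 -1.   ]
shift txyz [ 0.0469 -0.0026 -0.0016]
  turn axyz [-0.002  0.004 -0.007]
  turn axyz [ 3.139 -0.011 -0.006]
```

View pics/w1.png

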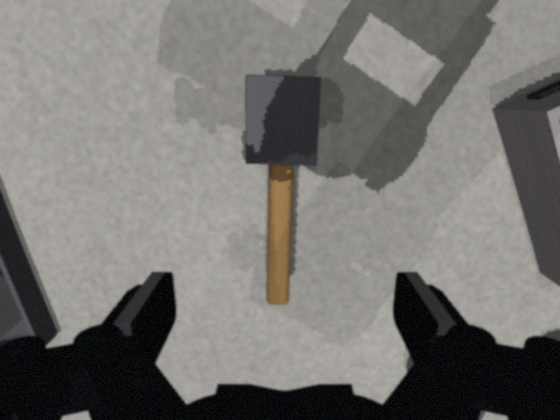

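```bash
python3 - <<'E'
from h import *
c=np.load('w1.npz')
a=p2w(c,[(278,303),(281.5,166)],.049); print(a, np.arctan2(a[0,1]-a[1,1],a[0,0]-a[1,0]),np.linalg.norm(a[0]-a[1]))
print(p2w(c,[(246,75),(321,76),(319,164),(246,163)],.07))
print(-c['R'].T@c['t'])
im=cv2.imread('pics/w1.png'); crop(im,225,60,120,95,6,'pics/w1h.png'); crop(im,230,150,100,165,4,'pics/w1n.png')
E
```

```text
[[ 0.59741366 -0.30984871  0.049     ]
 [ 0.479467   -0.28478872  0.049     ]] -0.2093555694547637 0.12057951311828606
[[ 0.40978464 -0.29635997  0.07      ]
 [ 0.41966326 -0.246235    0.07      ]
 [ 0.47931191 -0.25714383  0.07      ]
 [ 0.4690156  -0.30884579  0.07      ]]
[ 0.4294481  -0.27473072  0.33855632]
```

View pics/w1n.png

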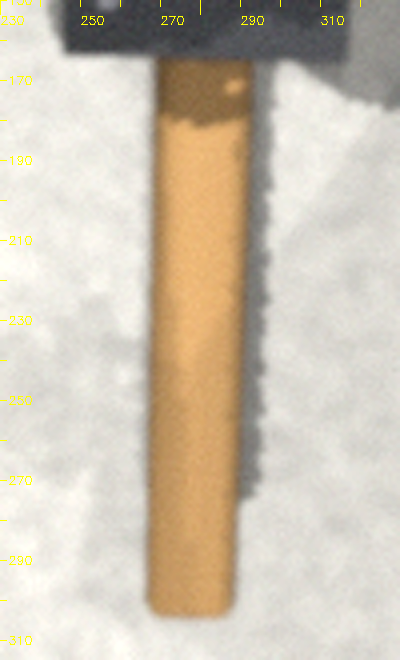

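```bash

python3 -m inch '[{"ax":-0.014,"ay":0.004,"az":-0.005,"tx":0.045,"ty":-0.0037,"tz":-0.0025,"grip":0},{"ax":-0.014,"ay":0.004,"az":-0.005,"tx":0.085,"ty":-0.0037,"tz":-0.0025,"grip":0},{"ax":-0.014,"ay":0.004,"az":-0.005,"tx":0.12,"ty":-0.0037,"tz":-0.0025,"grip":0},{"ax":-0.014,"ay":0.004,"az":-0.005,"tx":0.15,"ty":-0.0037,"tz":-0.0025,"grip":0},{"ax":-0.014,"ay":0.004,"az":-0.005,"tx":0.15,"ty":-0.0037,"tz":-0.0025,"grip":0}]'
python3 - <<'E'
from h import *
plan([.5035,-.2897,.016],-.195+np.pi/2)
E
```

```text
t: 2.8
ee_pos: [0.5026, -0.2873, 0.048]
eef_rot: [0.539, -0.457, 0.54, 0.458]
wrist_force: [-0.5, -0.7, -0.1]
opening: 0.0852
t 2.8 pos [ 0.5026 -0.2873  0.048 ] F [-0.5 -0.7 -0.1] open 0.0852 j [-0.71  0.32  1.84 -0.    0.99 -2.12]
jaw yaw now 1.406 tilt [-0.002  0.001 -1.   ]
shift txyz [ 0.032  -0.0013 -0.0022]
  turn axyz [ 0.03   0.    -0.002]
  turn axyz [-3.111e+00  3.000e-03  0.000e+00]
```

```bash

python3 -m inch '[{"ax":0.03,"ay":0,"az":-0.002,"tx":0.015,"ty":-0.0013,"tz":-0.0022,"grip":0},{"ax":0.03,"ay":0,"az":-0.002,"tx":0.032,"ty":-0.0013,"tz":-0.0022,"grip":0},{"ax":0.03,"ay":0,"az":-0.002,"tx":0.032,"ty":-0.0013,"tz":-0.0022,"grip":0}]'
python3 - <<'E'
from h import *
plan([.5035,-.2897,.016],-.195+np.pi/2)
E
```

```text
t: 3.1
ee_pos: [0.5053, -0.2922, 0.0179]
eef_rot: [0.547, -0.451, 0.546, 0.447]
wrist_force: [-0.7, 0.8, -0.3]
opening: 0.0852
t 3.1 pos [ 0.5053 -0.2922  0.0179] F [-0.7  0.8 -0.3] open 0.0852 j [-0.72  0.38  1.83  0.    0.93 -2.09]
jaw yaw now 1.375 tilt [ 0.004 -0.003 -1.   ]
shift txyz [0.0019 0.0023 0.0021]
  turn axyz [-0.001 -0.003  0.005]
  turn axyz [3.141 0.008 0.004]
```

```bash

python3 -m inch '[{"ax":0,"ay":0,"az":0,"tx":0,"ty":0.002,"tz":0.002,"grip":0},{"ax":0,"ay":0,"az":0,"tx":0,"ty":0.002,"tz":0.002,"grip":0.5},{"ax":0,"ay":0,"az":0,"tx":0,"ty":0.002,"tz":0.002,"grip":0.75},{"ax":0,"ay":0,"az":0,"tx":0,"ty":0.002,"tz":0.002,"grip":1},{"ax":0,"ay":0,"az":0,"tx":0,"ty":0.002,"tz":0.002,"grip":1}]' 120
python3 -m inch '[{"ax":0,"ay":0,"az":0,"tx":0,"ty":0,"tz":0,"grip":1},{"ax":0,"ay":0,"az":0,"tx":0,"ty":0,"tz":0,"grip":1},{"ax":0,"ay":0,"az":0,"tx":0,"ty":0,"tz":0,"grip":1}]' 120
python3 - <<'E'
from h import *
plan([.5035,-.2897,.016],-.195+np.pi/2)
E
```

```text
t: 3.6
ee_pos: [0.5047, -0.2909, 0.0197]
eef_rot: [0.547, -0.452, 0.546, 0.446]
wrist_force: [-0.7, -0.5, -0.0]
opening: 0.0283
t: 3.9
ee_pos: [0.5048, -0.2908, 0.0198]
eef_rot: [0.547, -0.452, 0.546, 0.446]
wrist_force: [-0.5, 1.4, 4.2]
opening: 0.0184
t 3.9 pos [ 0.5048 -0.2908  0.0198] F [-0.5  1.4  4.2] open 0.0184 j [-0.72  0.37  1.84  0.    0.93 -2.09]
jaw yaw now 1.375 tilt [ 0.007 -0.005 -1.   ]
shift txyz [0.0038 0.0015 0.0009]
  turn axyz [-0.001 -0.004  0.008]
  turn axyz [3.141 0.012 0.006]
```

```bash

python3 -m inch '[{"ax":0,"ay":0,"az":0,"tx":-0.03,"ty":0,"tz":0,"grip":1},{"ax":0,"ay":0,"az":0,"tx":-0.07,"ty":0,"tz":0,"grip":1},{"ax":0,"ay":0,"az":0,"tx":-0.11,"ty":0,"tz":0,"grip":1},{"ax":0,"ay":0,"az":0,"tx":-0.15,"ty":0,"tz":0,"grip":1},{"ax":0,"ay":0,"az":0,"tx":-0.15,"ty":0,"tz":0,"grip":1}]' 120
python3 - <<'E'
from h import *
plan([.640,-.0247,.17],-.195+np.pi/2)
E
```

```text
t: 4.4
ee_pos: [0.5062, -0.2921, 0.1751]
eef_rot: [0.548, -0.455, 0.545, 0.442]
wrist_force: [0.6, -1.1, -2.8]
opening: 0.0181
t 4.4 pos [ 0.5062 -0.2921  0.1751] F [ 0.6 -1.1 -2.8] open 0.0181 j [-0.72  0.14  1.79  0.    1.2  -2.09]
jaw yaw now 1.375 tilt [ 0.015 -0.013 -1.   ]
shift txyz [ 0.0037 -0.0792  0.2883]
  turn axyz [-0.001 -0.009  0.017]
  turn axyz [3.141 0.026 0.015]
```

```bash

python3 -m inch '[{"ax":0,"ay":0,"az":0,"tx":0,"ty":-0.079,"tz":0.288,"grip":1},{"ax":0,"ay":0,"az":0,"tx":0,"ty":-0.079,"tz":0.288,"grip":1},{"ax":0,"ay":0,"az":0,"tx":0,"ty":-0.079,"tz":0.288,"grip":1},{"ax":0,"ay":0,"az":0,"tx":0,"ty":-0.079,"tz":0.288,"grip":1},{"ax":0,"ay":0,"az":0,"tx":0,"ty":-0.079,"tz":0.288,"grip":1}]' 120
python3 -m inch '[{"ax":0,"ay":0,"az":0,"tx":0,"ty":-0.014,"tz":0.052,"grip":1},{"ax":0,"ay":0,"az":0,"tx":0,"ty":-0.014,"tz":0.052,"grip":1},{"ax":0,"ay":0,"az":0,"tx":0,"ty":-0.014,"tz":0.052,"grip":1}]' 120
python3 - <<'E'
from h import *
plan([.640,-.0247,.17],-.195+np.pi/2)
for n in ('top','side'):
    cv2.imwrite(f'pics/{n}2.png',cv2.cvtColor(bot.capture(n),cv2.COLOR_RGB2BGR))
crop(cv2.imread('pics/side2.png'),150,100,220,190,3,'pics/side2c.png')
E
```

```text
t: 4.9
ee_pos: [0.6145, -0.064, 0.1657]
eef_rot: [0.546, -0.45, 0.547, 0.447]
wrist_force: [1.1, -0.1, -4.4]
opening: 0.0178
t: 5.2
ee_pos: [0.6381, -0.0163, 0.1657]
eef_rot: [0.545, -0.451, 0.546, 0.448]
wrist_force: [-0.8, -1.3, -4.6]
opening: 0.0181
t 5.2 pos [ 0.6381 -0.0163  0.1657] F [-0.8 -1.3 -4.6] open 0.0181 j [-0.2   0.28  1.64 -0.    1.22 -1.58]
jaw yaw now 1.378 tilt [ 0.002 -0.005 -1.   ]
shift txyz [-0.0043 -0.0035 -0.0078]
  turn axyz [ 0.002 -0.004  0.003]
  turn axyz [-3.14  -0.004 -0.007]
```

View pics/side2c.png

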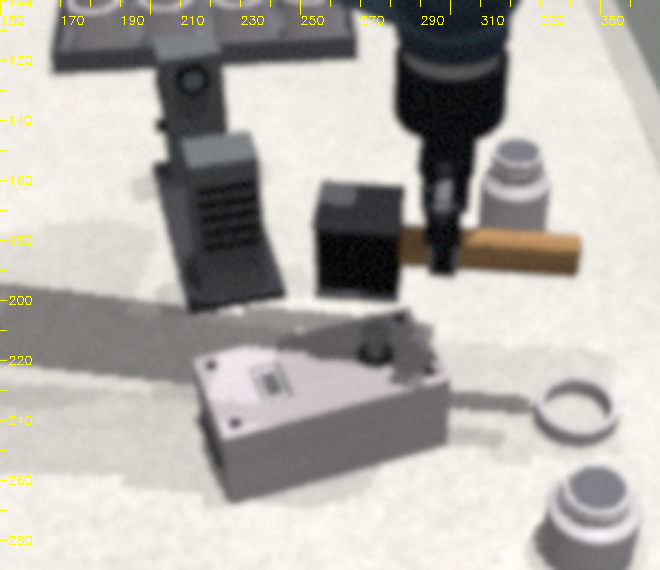

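View pics/top2.png

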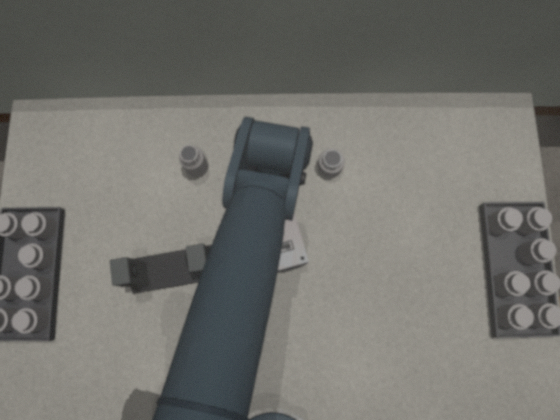

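```bash

python3 -m inch '[{"ax":0,"ay":0,"az":0,"tx":0.015,"ty":-0.0035,"tz":-0.0078,"grip":1},{"ax":0,"ay":0,"az":0,"tx":0.038,"ty":-0.0035,"tz":-0.0078,"grip":1},{"ax":0,"ay":0,"az":0,"tx":0.045,"ty":-0.0035,"tz":-0.0078,"grip":1},{"ax":0,"ay":0,"az":0,"tx":0.05,"ty":-0.0035,"tz":-0.0078,"grip":1},{"ax":0,"ay":0,"az":0,"tx":0.055,"ty":-0.0035,"tz":-0.0078,"grip":1}]' 120
python3 - <<'E'
from h import *
plan([.640,-.0247,.102],-.195+np.pi/2)
E
```

```text
t: 5.8
ee_pos: [0.641, -0.0278, 0.1147]
eef_rot: [0.546, -0.451, 0.547, 0.446]
wrist_force: [-6.4, -1.0, 5.5]
opening: 0.0179
t 5.8 pos [ 0.641  -0.0278  0.1147] F [-6.4 -1.   5.5] open 0.0179 j [-0.22  0.35  1.66 -0.01  1.13 -1.59]
jaw yaw now 1.375 tilt [ 0.004 -0.006 -1.   ]
shift txyz [0.0127 0.0016 0.0029]
  turn axyz [-0.001 -0.005  0.005]
  turn axyz [3.14  0.008 0.008]
```

Contact with the pin made. The z force went from -4.5 N to +5.5 N, about 10 N. I'll keep pressing.

```bash

python3 -m inch '[{"ax":0,"ay":0,"az":0,"tx":0.004,"ty":0,"tz":0,"grip":1},{"ax":0,"ay":0,"az":0,"tx":0.007,"ty":0,"tz":0,"grip":1},{"ax":0,"ay":0,"az":0,"tx":0.009,"ty":0,"tz":0,"grip":1},{"ax":0,"ay":0,"az":0,"tx":0.010,"ty":0,"tz":0,"grip":1}]' 120
python3 -m inch '[{"ax":0,"ay":0,"az":0,"tx":0.001,"ty":0,"tz":0,"grip":1},{"ax":0,"ay":0,"az":0,"tx":0.002,"ty":0,"tz":0,"grip":1},{"ax":0,"ay":0,"az":0,"tx":0.002,"ty":0,"tz":0,"grip":1}]' 120
python3 - <<'E'
from h import *
plan([.640,-.0247,.102],-.195+np.pi/2)
cv2.imwrite('pics/side3.png',cv2.cvtColor(bot.capture('side'),cv2.COLOR_RGB2BGR))
crop(cv2.imread('pics/side3.png'),190,140,130,120,5,'pics/side3c.png')
E
```

```text
t: 6.2
ee_pos: [0.6411, -0.0277, 0.1052]
eef_rot: [0.546, -0.452, 0.547, 0.446]
wrist_force: [-6.5, -2.5, 5.4]
opening: 0.0179
t: 6.5
ee_pos: [0.6412, -0.0277, 0.1033]
eef_rot: [0.546, -0.452, 0.547, 0.446]
wrist_force: [-5.0, -1.6, 4.4]
opening: 0.0182
t 6.5 pos [ 0.6412 -0.0277  0.1033] F [-5.  -1.6  4.4] open 0.0182 j [-0.22  0.36  1.66 -0.01  1.11 -1.59]
jaw yaw now 1.375 tilt [ 0.005 -0.006 -1.   ]
shift txyz [0.0013 0.0018 0.0027]
  turn axyz [-0.001 -0.005  0.006]
  turn axyz [3.141 0.009 0.008]
```

View pics/side3c.png

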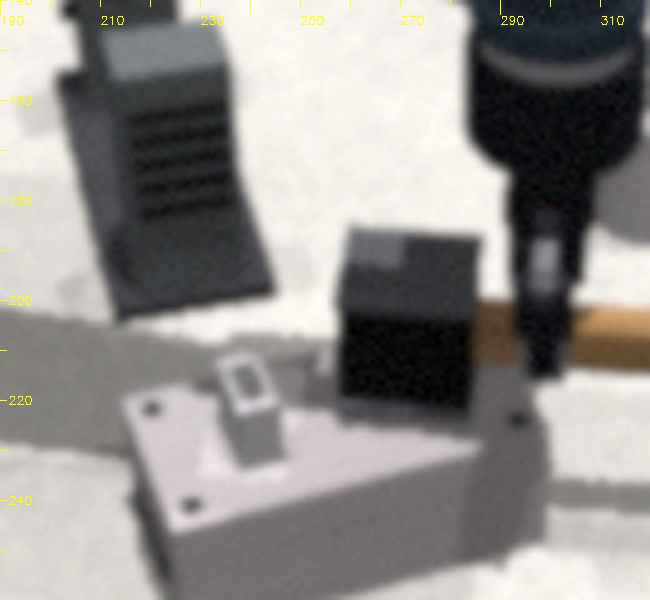

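```bash

python3 -m inch '[{"ax":0,"ay":0,"az":0,"tx":0.0015,"ty":0,"tz":0,"grip":1},{"ax":0,"ay":0,"az":0,"tx":0.0025,"ty":0,"tz":0,"grip":1},{"ax":0,"ay":0,"az":0,"tx":0.0025,"ty":0,"tz":0,"grip":1}]' 120

```

```text
t: 6.85
ee_pos: [0.6415, -0.0276, 0.1014]
eef_rot: [0.547, -0.452, 0.546, 0.446]
wrist_force: [-5.6, -1.6, 7.5]
opening: 0.0179
```

```bash

python3 -m inch '[{"ax":0,"ay":0,"az":0,"tx":0.0015,"ty":0,"tz":0,"grip":1},{"ax":0,"ay":0,"az":0,"tx":0.002,"ty":0,"tz":0,"grip":1},{"ax":0,"ay":0,"az":0,"tx":0.002,"ty":0,"tz":0,"grip":1}]' 120

```

```text
t: 7.15
ee_pos: [0.6417, -0.0277, 0.101]
eef_rot: [0.546, -0.452, 0.546, 0.446]
wrist_force: [-8.1, -0.2, 13.9]
opening: 0.0179
```

```bash

python3 -m inch '[{"ax":0,"ay":0,"az":0,"tx":0.0015,"ty":0,"tz":0,"grip":1},{"ax":0,"ay":0,"az":0,"tx":0.0025,"ty":0,"tz":0,"grip":1},{"ax":0,"ay":0,"az":0,"tx":0.0025,"ty":0,"tz":0,"grip":1}]' 120
python3 - <<'E'
from h import *
plan([.640,-.0247,.102],-.195+np.pi/2)
cv2.imwrite('pics/side4.png',cv2.cvtColor(bot.capture('side'),cv2.COLOR_RGB2BGR))
crop(cv2.imread('pics/side4.png'),190,140,130,120,5,'pics/side4c.png')
E
```

```text
t: 7.45
ee_pos: [0.6428, -0.0279, 0.0998]
eef_rot: [0.547, -0.452, 0.546, 0.445]
wrist_force: [-9.3, -0.1, 17.5]
opening: 0.0179
t 7.45 pos [ 0.6428 -0.0279  0.0998] F [-9.3 -0.1 17.5] open 0.0179 j [-0.22  0.37  1.66 -0.01  1.1  -1.59]
jaw yaw now 1.375 tilt [ 0.008 -0.007 -1.   ]
shift txyz [-0.0022  0.0034  0.0026]
  turn axyz [-0.001 -0.005  0.009]
  turn axyz [3.141 0.014 0.008]
```

View pics/side4c.png

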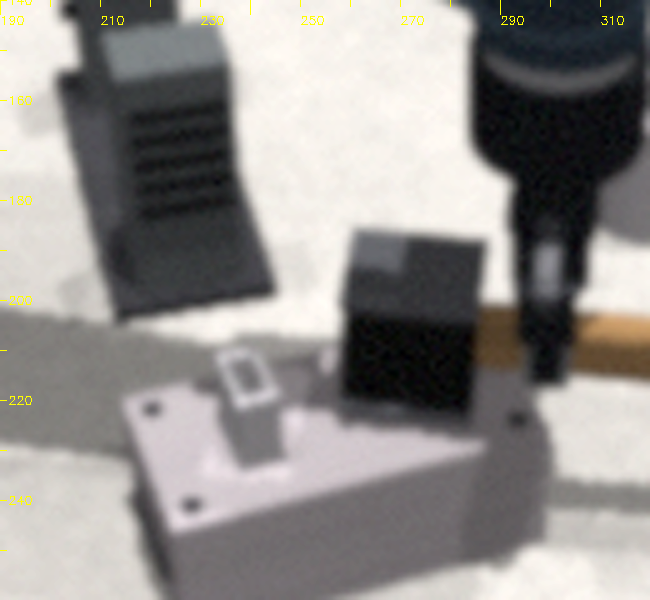

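```bash

python3 -m inch '[{"ax":0,"ay":0,"az":0,"tx":-0.02,"ty":0,"tz":0,"grip":1},{"ax":0,"ay":0,"az":0,"tx":-0.05,"ty":0,"tz":0,"grip":1},{"ax":0,"ay":0,"az":0,"tx":-0.08,"ty":0,"tz":0,"grip":1},{"ax":0,"ay":0,"az":0,"tx":-0.08,"ty":0,"tz":0,"grip":1}]' 120
python3 - <<'E'
from h import *
plan([.5048,-.2908,.175],-.195+np.pi/2)
cv2.imwrite('pics/side5.png',cv2.cvtColor(bot.capture('side'),cv2.COLOR_RGB2BGR))
crop(cv2.imread('pics/side5.png'),190,130,150,120,5,'pics/side5c.png')
E
```

```text
t: 7.9
ee_pos: [0.6446, -0.0273, 0.1808]
eef_rot: [0.55, -0.455, 0.543, 0.443]
wrist_force: [1.3, 0.5, -3.5]
opening: 0.0181
t 7.9 pos [ 0.6446 -0.0273  0.1808] F [ 1.3  0.5 -3.5] open 0.0181 j [-0.22  0.27  1.62 -0.    1.23 -1.59]
jaw yaw now 1.374 tilt [ 0.018 -0.007 -1.   ]
shift txyz [ 0.0052  0.0858 -0.2857]
  turn axyz [-0.001 -0.004  0.019]
  turn axyz [3.14  0.03  0.006]
```

View pics/side5c.png

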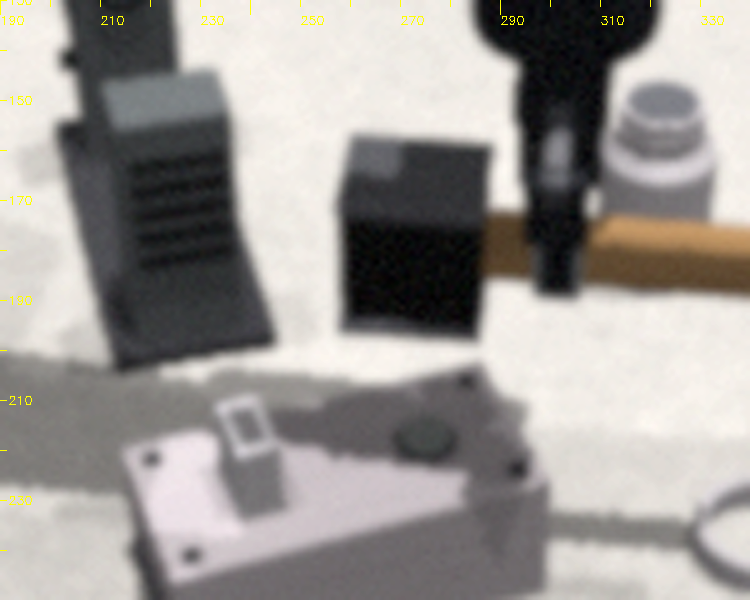

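```bash
python3 - <<'E'
from h import *
c=bot.calibration('side'); R=Ro.from_euler('z',.25)
M=np.array([.5447,-.0253,0])
f=lambda P:w2p(c,R.apply(P)+M)
for h in (.113,.109): print(h,((f([[-.03,-.018,h],[-.05,-.018,h],[-.05,.018,h],[-.03,.018,h]])-[190,130])*5).round(0).tolist())
for h in (.082,.085): print('pin',((f([[.045,0,h]])-[190,130])*5).round(0).tolist())
print('blk',((f([[-.09,-.045,.075],[.09,-.045,.075],[-.09,.045,.075],[.09,.045,.075]])-[190,130])*5).round(0).tolist())
E
```

```text
0.113 [[277.0, 442.0], [234.0, 453.0], [212.0, 401.0], [254.0, 391.0]]
0.109 [[278.0, 449.0], [234.0, 459.0], [212.0, 407.0], [255.0, 397.0]]
pin [[423.0, 428.0]]
pin [[423.0, 423.0]]
blk [[168.0, 577.0], [549.0, 479.0], [119.0, 444.0], [479.0, 358.0]]
```

The cell and pin match their home-height projections: the cell top is within about 1 mm and the pin is down. Returning the mallet.

```bash

python3 -m inch '[{"ax":0,"ay":0,"az":0,"tx":0,"ty":0.086,"tz":-0.286,"grip":1},{"ax":0,"ay":0,"az":0,"tx":0,"ty":0.086,"tz":-0.286,"grip":1},{"ax":0,"ay":0,"az":0,"tx":0,"ty":0.086,"tz":-0.286,"grip":1},{"ax":0,"ay":0,"az":0,"tx":0,"ty":0.086,"tz":-0.286,"grip":1},{"ax":0,"ay":0,"az":0,"tx":0,"ty":0.086,"tz":-0.286,"grip":1}]' 120
python3 -m inch '[{"ax":0,"ay":0,"az":0,"tx":0,"ty":0.015,"tz":-0.048,"grip":1},{"ax":0,"ay":0,"az":0,"tx":0,"ty":0.015,"tz":-0.048,"grip":1},{"ax":0,"ay":0,"az":0,"tx":0,"ty":0.015,"tz":-0.048,"grip":1}]' 120
python3 - <<'E'
from h import *
plan([.5048,-.2908,.026],-.195+np.pi/2)
cv2.imwrite('pics/side6.png',cv2.cvtColor(bot.capture('side'),cv2.COLOR_RGB2BGR))
crop(cv2.imread('pics/side6.png'),150,230,200,140,4,'pics/side6c.png')
E
```

```text
t: 8.45
ee_pos: [0.5217, -0.248, 0.1726]
eef_rot: [0.547, -0.45, 0.546, 0.447]
wrist_force: [1.5, -0.7, -4.1]
opening: 0.0184
t: 8.75
ee_pos: [0.4984, -0.2917, 0.173]
eef_rot: [0.548, -0.45, 0.547, 0.446]
wrist_force: [-0.0, 0.7, -4.2]
opening: 0.0182
t 8.75 pos [ 0.4984 -0.2917  0.173 ] F [-0.   0.7 -4.2] open 0.0182 j [-0.73  0.13  1.8   0.    1.21 -2.1 ]
jaw yaw now 1.372 tilt [ 0.004 -0.002 -1.   ]
shift txyz [ 0.147  -0.0055  0.0023]
  turn axyz [-0.004 -0.002  0.005]
  turn axyz [3.138e+00 7.000e-03 3.000e-03]
```

View pics/side6c.png

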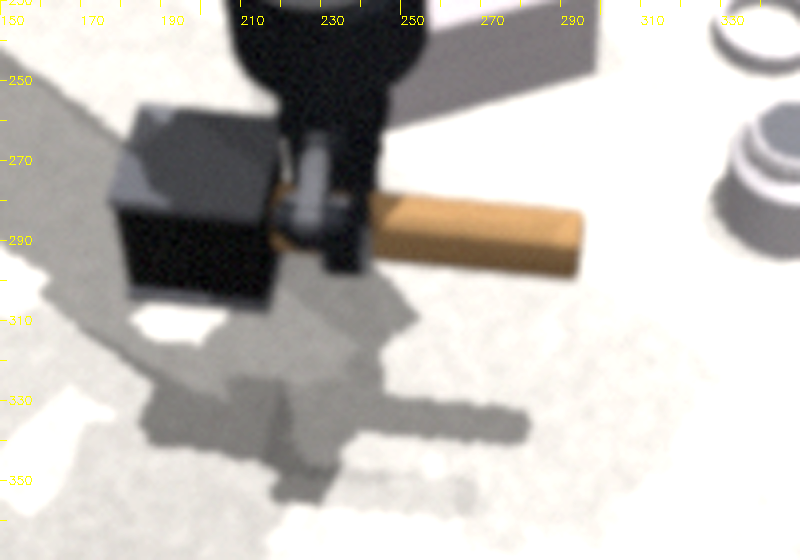

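Level in the grip. Lowering to just above the bench.

```bash

python3 -m inch '[{"ax":0,"ay":0,"az":0,"tx":0.045,"ty":-0.003,"tz":0.002,"grip":1},{"ax":0,"ay":0,"az":0,"tx":0.09,"ty":-0.005,"tz":0.002,"grip":1},{"ax":0,"ay":0,"az":0,"tx":0.125,"ty":-0.005,"tz":0.002,"grip":1},{"ax":0,"ay":0,"az":0,"tx":0.143,"ty":-0.005,"tz":0.002,"grip":1},{"ax":0,"ay":0,"az":0,"tx":0.146,"ty":-0.005,"tz":0.002,"grip":1}]' 120
python3 -m inch '[{"ax":0,"ay":0,"az":0,"tx":0.002,"ty":0,"tz":0,"grip":1},{"ax":0,"ay":0,"az":0,"tx":0.004,"ty":0,"tz":0,"grip":1},{"ax":0,"ay":0,"az":0,"tx":0.004,"ty":0,"tz":0,"grip":1}]' 120
python3 - <<'E'
from h import *
plan([.5048,-.2908,.02],-.195+np.pi/2)
E
```

```text
t: 9.3
ee_pos: [0.5044, -0.2875, 0.0252]
eef_rot: [0.546, -0.449, 0.546, 0.449]
wrist_force: [-0.3, 0.7, -4.0]
opening: 0.0183
t: 9.6
ee_pos: [0.507, -0.2914, 0.0266]
eef_rot: [0.547, -0.453, 0.546, 0.445]
wrist_force: [-0.4, 0.0, -4.3]
opening: 0.0182
t 9.6 pos [ 0.507  -0.2914  0.0266] F [-0.4  0.  -4.3] open 0.0182 j [-0.72  0.36  1.83  0.    0.94 -2.09]
jaw yaw now 1.375 tilt [ 0.008 -0.007 -1.   ]
shift txyz [0.0066 0.0024 0.0002]
  turn axyz [-0.    -0.005  0.009]
  turn axyz [3.141 0.015 0.008]
```

```bash

python3 -m inch '[{"ax":0,"ay":0,"az":0,"tx":0.002,"ty":0,"tz":0,"grip":1},{"ax":0,"ay":0,"az":0,"tx":0.004,"ty":0,"tz":0,"grip":1},{"ax":0,"ay":0,"az":0,"tx":0.005,"ty":0,"tz":0,"grip":1},{"ax":0,"ay":0,"az":0,"tx":0.005,"ty":0,"tz":0,"grip":1}]' 120

```

```text
t: 10.0
ee_pos: [0.5059, -0.2911, 0.0202]
eef_rot: [0.547, -0.451, 0.546, 0.446]
wrist_force: [-0.9, -0.3, -4.0]
opening: 0.0187
```

```bash

python3 -m inch '[{"ax":0,"ay":0,"az":0,"tx":0.001,"ty":0,"tz":0,"grip":1},{"ax":0,"ay":0,"az":0,"tx":0.002,"ty":0,"tz":0,"grip":1},{"ax":0,"ay":0,"az":0,"tx":0.002,"ty":0,"tz":0,"grip":1}]' 120

```

```text
t: 10.3
ee_pos: [0.5063, -0.2913, 0.019]
eef_rot: [0.547, -0.452, 0.546, 0.446]
wrist_force: [-1.5, 0.4, 2.1]
opening: 0.0184
```

```bash

python3 -m inch '[{"ax":0,"ay":0,"az":0,"tx":0,"ty":0,"tz":0,"grip":0.5},{"ax":0,"ay":0,"az":0,"tx":0,"ty":0,"tz":0,"grip":0},{"ax":0,"ay":0,"az":0,"tx":0,"ty":0,"tz":0,"grip":0},{"ax":0,"ay":0,"az":0,"tx":0,"ty":0,"tz":0,"grip":0}]' 40
python3 -m inch '[{"ax":0,"ay":0,"az":0,"tx":0,"ty":0,"tz":0,"grip":0},{"ax":0,"ay":0,"az":0,"tx":-0.03,"ty":0,"tz":0,"grip":0},{"ax":0,"ay":0,"az":0,"tx":-0.07,"ty":0,"tz":0,"grip":0},{"ax":0,"ay":0,"az":0,"tx":-0.12,"ty":0,"tz":0,"grip":0},{"ax":0,"ay":0,"az":0,"tx":-0.17,"ty":0,"tz":0,"grip":0}]' 40
python3 - <<'E'
from h import *
plan([.506,-.036,.20],.25+np.pi/2)
c=bot.calibration('wrist'); im=cv2.cvtColor(bot.capture('wrist'),cv2.COLOR_RGB2BGR)
np.savez('w2.npz',**c); cv2.imwrite('pics/w2.png',im)
cv2.imwrite('pics/side7.png',cv2.cvtColor(bot.capture('side'),cv2.COLOR_RGB2BGR))
crop(cv2.imread('pics/side7.png'),150,230,200,140,4,'pics/side7c.png')
E
```

```text
t: 10.7
ee_pos: [0.5062, -0.2912, 0.0184]
eef_rot: [0.547, -0.452, 0.546, 0.446]
wrist_force: [0.3, 1.0, 0.3]
opening: 0.0751
t: 11.2
ee_pos: [0.5045, -0.2898, 0.1896]
eef_rot: [0.547, -0.451, 0.546, 0.446]
wrist_force: [0.7, -1.2, 0.5]
opening: 0.0859
t 11.2 pos [ 0.5045 -0.2898  0.1896] F [ 0.7 -1.2  0.5] open 0.0859 j [-0.72  0.12  1.78  0.    1.24 -2.09]
jaw yaw now 1.375 tilt [ 0.005 -0.004 -1.   ]
shift txyz [-0.0115  0.0479  0.2492]
  turn axyz [-0.446 -0.005  0.005]
  turn axyz [2.696 0.007 0.006]
```

View pics/side7c.png

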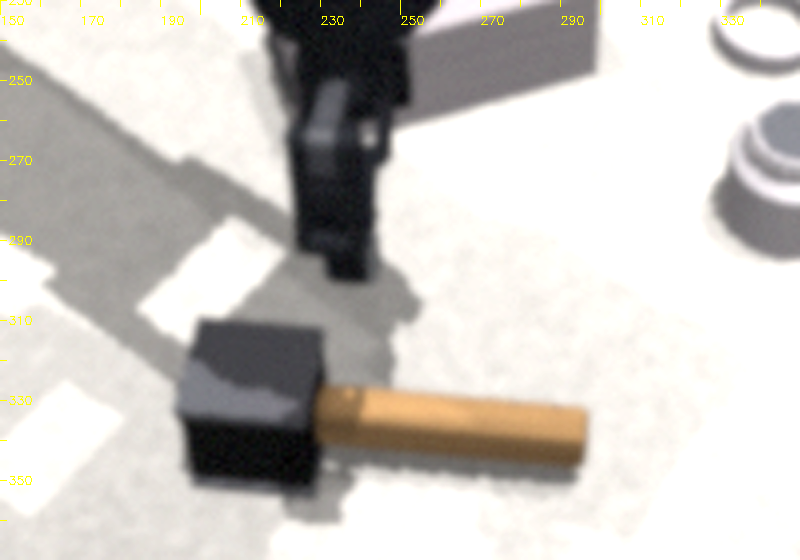

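View pics/w2.png

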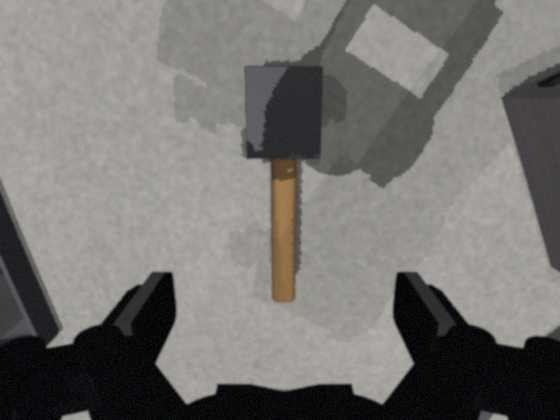

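The mallet stands upright on its face, let go. Moving to above the cell.

```bash

python3 -m inch '[{"ax":-0.12,"ay":-0.005,"az":0.005,"tx":-0.01,"ty":0.048,"tz":0.249,"grip":0},{"ax":-0.24,"ay":-0.005,"az":0.005,"tx":-0.01,"ty":0.048,"tz":0.249,"grip":0},{"ax":-0.36,"ay":-0.005,"az":0.005,"tx":-0.01,"ty":0.048,"tz":0.249,"grip":0},{"ax":-0.446,"ay":-0.005,"az":0.005,"tx":-0.01,"ty":0.048,"tz":0.249,"grip":0},{"ax":-0.446,"ay":-0.005,"az":0.005,"tx":-0.01,"ty":0.048,"tz":0.249,"grip":0}]' 40
python3 - <<'E'
from h import *
plan([.506,-.036,.20],.25+np.pi/2)
E
```

```text
t: 11.8
ee_pos: [0.5058, -0.0385, 0.1966]
eef_rot: [-0.434, 0.559, -0.433, -0.558]
wrist_force: [0.6, 0.2, 0.2]
opening: 0.0856
t 11.8 pos [ 0.5058 -0.0385  0.1966] F [0.6 0.2 0.2] open 0.0856 j [-0.3  -0.06  1.95  0.    1.25 -2.12]
jaw yaw now 1.822 tilt [ 0.001 -0.    -1.   ]
shift txyz [-0.0034 -0.0008  0.0023]
  turn axyz [ 0.001 -0.001  0.001]
  turn axyz [-3.14e+00 -2.00e-03 -1.00e-03]
```

```bash

python3 -m inch '[{"ax":0,"ay":0,"az":0,"tx":0,"ty":0,"tz":0,"grip":0},{"ax":0,"ay":0,"az":0,"tx":0,"ty":0,"tz":0,"grip":0}]' 40
python3 - <<'E'
from h import *
plan([.506,-.036,.20],.25+np.pi/2)
c=bot.calibration('wrist'); im=cv2.cvtColor(bot.capture('wrist'),cv2.COLOR_RGB2BGR)
np.savez('w3.npz',**c); cv2.imwrite('pics/w3.png',im)
R=Ro.from_euler('z',.25); M=np.array([.5447,-.0253,0]); f=lambda P:w2p(c,R.apply(P)+M)
print(f([[-.03,-.018,.113],[-.05,-.018,.113],[-.05,.018,.113],[-.03,.018,.113]]).round(1).tolist())
crop(im,170,60,220,190,3,'pics/w3c.png')
E
```

```text
t: 12.0
ee_pos: [0.5062, -0.0394, 0.1966]
eef_rot: [-0.433, 0.559, -0.433, -0.559]
wrist_force: [0.1, 0.1, -0.3]
opening: 0.0853
t 12.0 pos [ 0.5062 -0.0394  0.1966] F [ 0.1  0.1 -0.3] open 0.0853 j [-0.3  -0.06  1.95 -0.    1.25 -2.12]
jaw yaw now 1.824 tilt [ 0.001 -0.001 -1.   ]
shift txyz [-0.0034 -0.0007  0.0033]
  turn axyz [ 0.003 -0.001  0.001]
  turn axyz [-3.139e+00 -1.000e-03 -1.000e-03]
[[262.0, 231.1], [261.6, 201.0], [319.4, 201.2], [318.4, 231.3]]
```

View pics/w3.png

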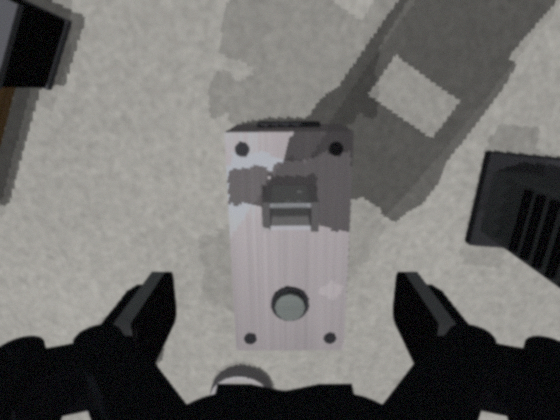

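View pics/w3c.png

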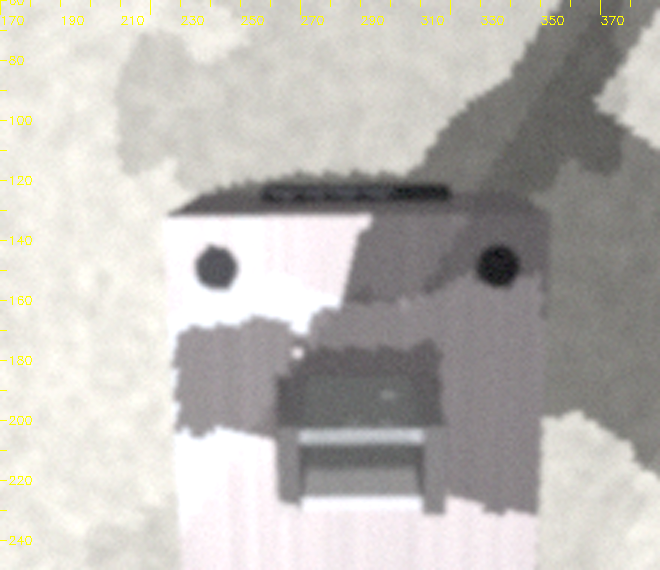

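```bash
python3 - <<'E'
from h import *
c=np.load('w3.npz')
im=cv2.imread('pics/w3.png'); crop(im,220,320,140,45,5,'pics/w3d.png')
W=p2w(c,[(225.5,131),(351.5,131),(345,349.5),(236.5,349.5)],.075)[:,:2]; print(W.round(4),W.mean(0))
print(np.linalg.norm(W-np.roll(W,-1,0),axis=1).round(4), [round(float(np.arctan2(*(b-a)[::-1])),3) for a,b in zip(W,np.roll(W,-1,0))])
W=p2w(c,[(242,149),(335.5,149),(330,338),(250,338)],.075)[:,:2]; print(W.round(4),W.mean(0),[round(float(np.arctan2(*(b-a)[::-1])),3) for a,b in zip(W,np.roll(W,-1,0))])
print(p2w(c,[(262,229),(318,229)],.113), p2w(c,[(289,304)],.082))
E
```

```text
[[ 0.469  -0.0907]
 [ 0.4472 -0.0063]
 [ 0.6195  0.0426]
 [ 0.6422 -0.0451]] [ 0.5444863  -0.02488482]
[0.0872 0.1792 0.0906 0.179 ] [1.824, 0.277, -1.318, -2.884]
[[ 0.4784 -0.0769]
 [ 0.462  -0.0135]
 [ 0.6117  0.0271]
 [ 0.6282 -0.0367]] [ 0.54504585 -0.02499032] [1.824, 0.265, -1.318, -2.88]
[[ 0.51867315 -0.05051577  0.113     ]
 [ 0.50973952 -0.01598195  0.113     ]] [[ 0.58501386 -0.01492659  0.082     ]]
```

View pics/w3d.png

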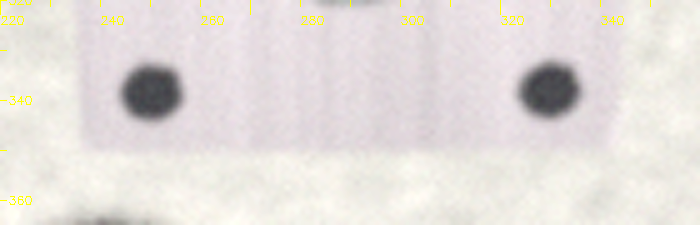

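```bash

python3 -m inch '[{"ax":0,"ay":0,"az":0,"tx":0.0,"ty":0,"tz":0.004,"grip":0},{"ax":0,"ay":0,"az":0,"tx":0.025,"ty":0,"tz":0.004,"grip":0},{"ax":0,"ay":0,"az":0,"tx":0.05,"ty":0,"tz":0.004,"grip":0},{"ax":0,"ay":0,"az":0,"tx":0.07,"ty":0,"tz":0.004,"grip":0},{"ax":0,"ay":0,"az":0,"tx":0.07,"ty":0,"tz":0.004,"grip":0}]' 30
python3 -m inch '[{"ax":0,"ay":0,"az":0,"tx":0.0,"ty":0,"tz":0,"grip":0},{"ax":0,"ay":0,"az":0,"tx":0,"ty":0,"tz":0,"grip":0}]' 30
python3 - <<'E'
from h import *
plan([.5055,-.0354,.080],.255+np.pi/2)
c=bot.calibration('wrist'); im=cv2.cvtColor(bot.capture('wrist'),cv2.COLOR_RGB2BGR)
np.savez('w4.npz',**c); cv2.imwrite('pics/w4.png',im)
E
```

```text
t: 12.55
ee_pos: [0.5031, -0.037, 0.1237]
eef_rot: [0.434, -0.556, 0.435, 0.56]
wrist_force: [0.3, 0.6, -0.5]
opening: 0.0851
t: 12.75
ee_pos: [0.5064, -0.0373, 0.1283]
eef_rot: [-0.434, 0.559, -0.434, -0.557]
wrist_force: [-0.1, -0.5, 0.9]
opening: 0.0855
t 12.75 pos [ 0.5064 -0.0373  0.1283] F [-0.1 -0.5  0.9] open 0.0855 j [-0.3   0.03  2.   -0.    1.11 -2.12]
jaw yaw now 1.82 tilt [ 0.003 -0.001 -1.   ]
shift txyz [0.0483 0.0005 0.0022]
  turn axyz [-0.006 -0.002  0.003]
  turn axyz [3.136e+00 5.000e-03 3.000e-03]
```

View pics/w4.png

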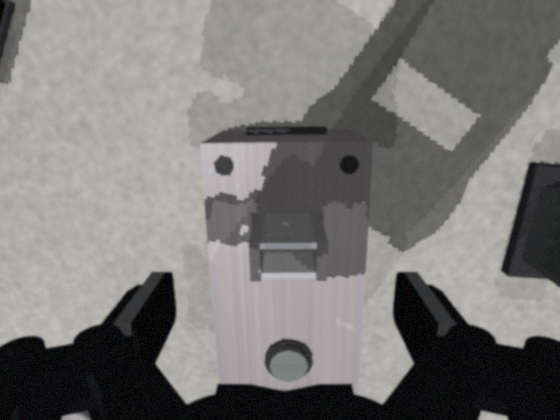

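```bash

python3 -m inch '[{"ax":-0.004,"ay":-0.002,"az":0.003,"tx":0.015,"ty":0,"tz":0.002,"grip":0},{"ax":-0.004,"ay":-0.002,"az":0.003,"tx":0.03,"ty":0,"tz":0.002,"grip":0},{"ax":-0.004,"ay":-0.002,"az":0.003,"tx":0.042,"ty":0,"tz":0.002,"grip":0},{"ax":-0.004,"ay":-0.002,"az":0.003,"tx":0.045,"ty":0,"tz":0.002,"grip":0},{"ax":-0.004,"ay":-0.002,"az":0.003,"tx":0.045,"ty":0,"tz":0.002,"grip":0}]' 30
python3 -m inch '[{"ax":0,"ay":0,"az":0,"tx":0.0,"ty":0,"tz":0,"grip":0},{"ax":0,"ay":0,"az":0,"tx":0,"ty":0,"tz":0,"grip":0}]' 30
python3 - <<'E'
from h import *
plan([.5055,-.0354,.080],.255+np.pi/2)
E
```

```text
t: 13.3
ee_pos: [0.5046, -0.0344, 0.0812]
eef_rot: [0.432, -0.558, 0.433, 0.561]
wrist_force: [-0.4, -0.1, -0.2]
opening: 0.0856
t: 13.5
ee_pos: [0.5055, -0.0347, 0.0825]
eef_rot: [0.432, -0.559, 0.433, 0.56]
wrist_force: [1.3, -0.0, -0.2]
opening: 0.0854
t 13.5 pos [ 0.5055 -0.0347  0.0825] F [ 1.3 -0.  -0.2] open 0.0854 j [-0.29  0.11  2.02  0.    1.02 -2.12]
jaw yaw now 1.825 tilt [-0.001  0.    -1.   ]
shift txyz [ 0.0025  0.0002 -0.0006]
  turn axyz [-0.001  0.001 -0.001]
  turn axyz [ 3.141e+00 -1.000e-03 -1.000e-03]
```

```bash

python3 -m inch '[{"ax":0,"ay":0,"az":0,"tx":0.002,"ty":0,"tz":-0.0005,"grip":0.2},{"ax":0,"ay":0,"az":0,"tx":0.002,"ty":0,"tz":-0.0005,"grip":0.35},{"ax":0,"ay":0,"az":0,"tx":0.002,"ty":0,"tz":-0.0005,"grip":0.45},{"ax":0,"ay":0,"az":0,"tx":0.002,"ty":0,"tz":-0.0005,"grip":0.5},{"ax":0,"ay":0,"az":0,"tx":0.002,"ty":0,"tz":-0.0005,"grip":0.55}]' 30

```

```text
t: 14.0
ee_pos: [0.5051, -0.0351, 0.0799]
eef_rot: [0.432, -0.559, 0.433, 0.56]
wrist_force: [-0.5, 0.1, -0.4]
opening: 0.0384
```

```bash

python3 -m inch '[{"ax":0,"ay":0,"az":0,"tx":0,"ty":0,"tz":0,"grip":0.6},{"ax":0,"ay":0,"az":0,"tx":0,"ty":0,"tz":0,"grip":0.7},{"ax":0,"ay":0,"az":0,"tx":0,"ty":0,"tz":0,"grip":0.7}]' 30
python3 - <<'E'
from h import *
plan([.5055,-.0354,.2],.255+np.pi/2)
cv2.imwrite('pics/side8.png',cv2.cvtColor(bot.capture('side'),cv2.COLOR_RGB2BGR))
crop(cv2.imread('pics/side8.png'),190,150,130,120,5,'pics/side8c.png')
E
```

```text
t: 14.3
ee_pos: [0.5051, -0.0351, 0.0799]
eef_rot: [0.432, -0.559, 0.433, 0.56]
wrist_force: [0.5, 0.1, 0.1]
opening: 0.0357
t 14.3 pos [ 0.5051 -0.0351  0.0799] F [0.5 0.1 0.1] open 0.0357 j [-0.29  0.11  2.02  0.    1.02 -2.12]
jaw yaw now 1.825 tilt [-0.002  0.001 -1.   ]
shift txyz [-1.201e-01 -1.000e-04 -2.000e-04]
  turn axyz [-0.001  0.001 -0.002]
  turn axyz [ 3.141e+00 -3.000e-03 -2.000e-03]
```

View pics/side8c.png

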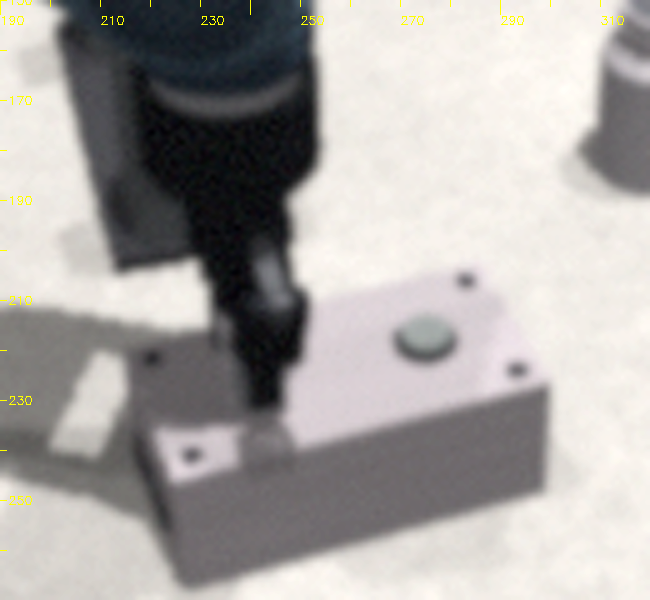

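```bash

python3 -m inch '[{"ax":0,"ay":0,"az":0,"tx":-0.01,"ty":0,"tz":0,"grip":0.7},{"ax":0,"ay":0,"az":0,"tx":-0.025,"ty":0,"tz":0,"grip":0.7},{"ax":0,"ay":0,"az":0,"tx":-0.045,"ty":0,"tz":0,"grip":0.7},{"ax":0,"ay":0,"az":0,"tx":-0.075,"ty":0,"tz":0,"grip":0.7},{"ax":0,"ay":0,"az":0,"tx":-0.11,"ty":0,"tz":0,"grip":0.7}]' 30
python3 -m inch '[{"ax":0,"ay":0,"az":0,"tx":-0.04,"ty":0,"tz":0,"grip":0.7},{"ax":0,"ay":0,"az":0,"tx":-0.06,"ty":0,"tz":0,"grip":0.7},{"ax":0,"ay":0,"az":0,"tx":-0.06,"ty":0,"tz":0,"grip":0.7}]' 30
python3 - <<'E'
from h import *
plan([.460,.250,.25],.163)
cv2.imwrite('pics/side9.png',cv2.cvtColor(bot.capture('side'),cv2.COLOR_RGB2BGR))
crop(cv2.imread('pics/side9.png'),190,90,130,120,5,'pics/side9c.png')
E
```

```text
t: 14.85
ee_pos: [0.5045, -0.0349, 0.1906]
eef_rot: [0.432, -0.558, 0.433, 0.561]
wrist_force: [0.3, -1.0, -0.2]
opening: 0.0357
t: 15.15
ee_pos: [0.5074, -0.0357, 0.2545]
eef_rot: [-0.433, 0.561, -0.432, -0.557]
wrist_force: [-0.4, 0.0, 0.0]
opening: 0.0355
t 15.15 pos [ 0.5074 -0.0357  0.2545] F [-0.4  0.   0. ] open 0.0355 j [-0.29 -0.12  1.89  0.    1.36 -2.12]
jaw yaw now 1.825 tilt [ 0.006 -0.001 -1.   ]
shift txyz [ 0.0038 -0.026   0.2884]
  turn axyz [1.662 0.002 0.006]
  turn axyz [-1.479 -0.006  0.002]
```

View pics/side9c.png

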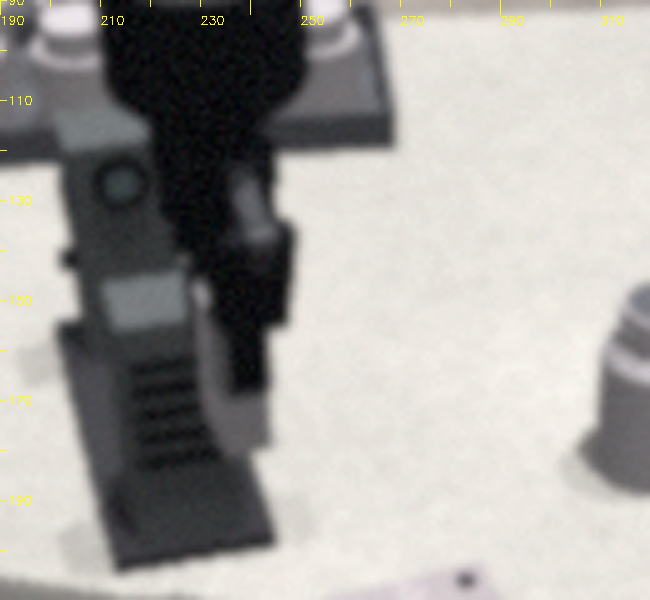

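```bash

python3 -m inch '[{"ax":0.14,"ay":0,"az":0,"tx":0.0,"ty":-0.005,"tz":0.05,"grip":0.7},{"ax":0.28,"ay":0,"az":0,"tx":0.0,"ty":-0.01,"tz":0.09,"grip":0.7},{"ax":0.42,"ay":0,"az":0,"tx":0.0,"ty":-0.014,"tz":0.13,"grip":0.7},{"ax":0.56,"ay":0,"az":0,"tx":0.0,"ty":-0.018,"tz":0.17,"grip":0.7},{"ax":0.70,"ay":0,"az":0,"tx":0.0,"ty":-0.02,"tz":0.20,"grip":0.7}]' 30
python3 - <<'E'
from h import *
plan([.460,.250,.25],.163)
E
```

```text
t: 15.7
ee_pos: [0.4728, 0.1651, 0.2479]
eef_rot: [0.597, -0.374, 0.601, 0.377]
wrist_force: [0.2, 0.2, 0.2]
opening: 0.0354
t 15.7 pos [0.4728 0.1651 0.2479] F [0.2 0.2 0.2] open 0.0354 j [ 0.11 -0.12  1.91  0.    1.36 -1.01]
jaw yaw now 1.121 tilt [-0.006  0.001 -1.   ]
shift txyz [-0.002   0.0484  0.0709]
  turn axyz [ 0.958 -0.005 -0.004]
  turn axyz [-2.184  0.005 -0.006]
```

```bash

python3 -m inch '[{"ax":0.14,"ay":0,"az":0,"tx":0.0,"ty":0.01,"tz":0.014,"grip":0.7},{"ax":0.28,"ay":0,"az":0,"tx":0.0,"ty":0.02,"tz":0.028,"grip":0.7},{"ax":0.42,"ay":0,"az":0,"tx":0.0,"ty":0.03,"tz":0.042,"grip":0.7},{"ax":0.56,"ay":0,"az":0,"tx":0.0,"ty":0.04,"tz":0.056,"grip":0.7},{"ax":0.70,"ay":0,"az":0,"tx":0.0,"ty":0.048,"tz":0.071,"grip":0.7}]' 30
python3 -m inch '[{"ax":0.13,"ay":0,"az":0,"tx":0,"ty":0,"tz":0,"grip":0.7},{"ax":0.24,"ay":0,"az":0,"tx":0,"ty":0,"tz":0,"grip":0.7},{"ax":0.257,"ay":0,"az":0,"tx":0,"ty":0,"tz":0,"grip":0.7},{"ax":0.257,"ay":0,"az":0,"tx":0,"ty":0,"tz":0,"grip":0.7}]' 30
python3 - <<'E'
from h import *
plan([.460,.250,.25],.163)
c=bot.calibration('wrist'); im=cv2.cvtColor(bot.capture('wrist'),cv2.COLOR_RGB2BGR)
np.savez('w5.npz',**c); cv2.imwrite('pics/w5.png',im)
cv2.imwrite('pics/side10.png',cv2.cvtColor(bot.capture('side'),cv2.COLOR_RGB2BGR))
crop(cv2.imread('pics/side10.png'),160,70,130,140,4,'pics/side10c.png')
E
```

```text
t: 16.2
ee_pos: [0.4602, 0.2486, 0.2477]
eef_rot: [0.689, -0.147, 0.694, 0.148]
wrist_force: [-0.4, -0.6, -1.8]
opening: 0.0353
t: 16.6
ee_pos: [0.461, 0.2479, 0.2487]
eef_rot: [0.703, -0.06, 0.706, 0.06]
wrist_force: [-0.5, 0.6, -0.5]
opening: 0.0355
t 16.6 pos [0.461  0.2479 0.2487] F [-0.5  0.6 -0.5] open 0.0355 j [ 0.28 -0.07  1.86  0.    1.35  0.1 ]
jaw yaw now 0.171 tilt [-0.005  0.    -1.   ]
shift txyz [-0.0013  0.0022 -0.0006]
  turn axyz [ 0.008 -0.005 -0.001]
  turn axyz [-3.134e+00  1.000e-03 -8.000e-03]
```

View pics/w5.png

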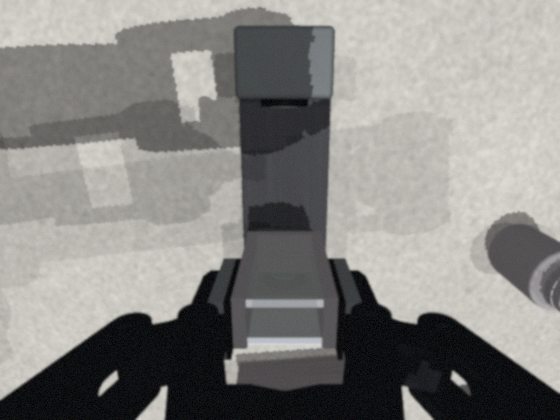

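View pics/side10c.png

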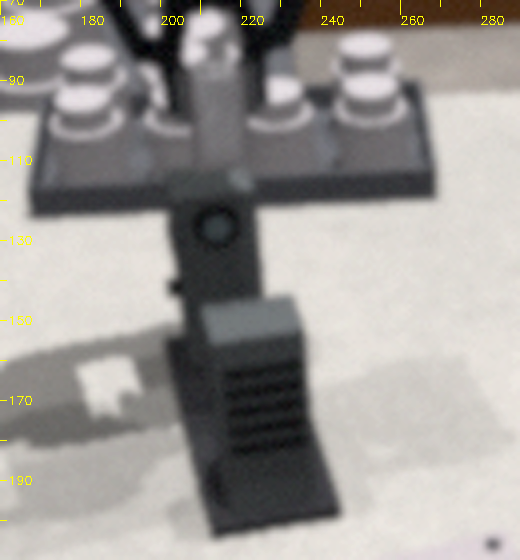

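```bash
python3 - <<'E'
from h import *
c=np.load('w5.npz')
W=p2w(c,[(235,28),(333.5,28),(331.5,97.5),(236.5,97.5)],.155)[:,:2]
print(W.round(4),W.mean(0).round(4),[round(float(np.arctan2(*(b-a)[::-1])),3) for a,b in zip(W,np.roll(W,-1,0))],np.linalg.norm(W-np.roll(W,-1,0),axis=1).round(4))
m=W.mean(0)
for yaw in (.155,.165,.175):
    y=np.array([-np.sin(yaw),np.cos(yaw)]); print(yaw,m+.088*y, m-.088*y)
s=bot.calibration('side')
# side view lens of far tower px, crop/4
print(p2w(s,[(160+217/4,70+227/4)],.130))
for yaw in (.155,.165):
  y=np.array([-np.sin(yaw),np.cos(yaw)]); print(w2p(s,np.r_[np.array([.46,.25])+.062*y,.13]),'obs',160+217/4,70+227/4)
E
```

```text
[[0.4143 0.3533]
 [0.4705 0.3629]
 [0.4772 0.3244]
 [0.4206 0.3146]] [0.4456 0.3388] [0.17, -1.399, -2.971, 1.734] [0.0571 0.0391 0.0574 0.0392]
0.155 [0.43205232 0.42574877] [0.45922322 0.25185874]
0.165 [0.43118356 0.42560857] [0.46009197 0.25199894]
0.175 [0.43031625 0.42545969] [0.46095929 0.25214782]
[[0.44986727 0.31108858 0.13      ]]
[[214.45306179 126.70799074]] obs 214.25 126.75
[[214.23185488 126.73773492]] obs 214.25 126.75
```

```bash

python3 -m inch '[{"ax":0.004,"ay":-0.005,"az":0,"tx":0.02,"ty":0.0025,"tz":-0.0005,"grip":0.7},{"ax":0.004,"ay":-0.005,"az":0,"tx":0.045,"ty":0.0025,"tz":-0.0005,"grip":0.7},{"ax":0.004,"ay":-0.005,"az":0,"tx":0.07,"ty":0.0025,"tz":-0.0005,"grip":0.7},{"ax":0.004,"ay":-0.005,"az":0,"tx":0.09,"ty":0.0025,"tz":-0.0005,"grip":0.7},{"ax":0.004,"ay":-0.005,"az":0,"tx":0.10,"ty":0.0025,"tz":-0.0005,"grip":0.7}]' 30
python3 -m inch '[{"ax":0,"ay":0,"az":0,"tx":0.008,"ty":0,"tz":0,"grip":0.7},{"ax":0,"ay":0,"az":0,"tx":0.016,"ty":0,"tz":0,"grip":0.7},{"ax":0,"ay":0,"az":0,"tx":0.016,"ty":0,"tz":0,"grip":0.7},{"ax":0,"ay":0,"az":0,"tx":0.016,"ty":0,"tz":0,"grip":0.7},{"ax":0,"ay":0,"az":0,"tx":0.016,"ty":0,"tz":0,"grip":0.7}]' 30
python3 - <<'E'
from h import *
plan([.460,.2505,.129],.167)
E
```

```text
t: 17.2
ee_pos: [0.4594, 0.2501, 0.1479]
eef_rot: [0.704, -0.058, 0.705, 0.059]
wrist_force: [0.2, 0.5, -0.7]
opening: 0.0359
t: 17.7
ee_pos: [0.4612, 0.2508, 0.1351]
eef_rot: [0.706, -0.058, 0.703, 0.059]
wrist_force: [-0.0, -0.2, -0.6]
opening: 0.0356
t 17.7 pos [0.4612 0.2508 0.1351] F [-0.  -0.2 -0.6] open 0.0356 j [0.28 0.06 1.95 0.   1.12 0.12]
jaw yaw now 0.165 tilt [ 0.004  0.002 -1.   ]
shift txyz [ 0.0061 -0.0001 -0.0013]
  turn axyz [-0.002  0.005 -0.001]
  turn axyz [ 3.14e+00 -2.00e-03 -7.00e-03]
```

```bash

python3 -m inch '[{"ax":0,"ay":0.004,"az":0,"tx":0.003,"ty":0,"tz":-0.001,"grip":0.7},{"ax":0,"ay":0.004,"az":0,"tx":0.006,"ty":0,"tz":-0.001,"grip":0.7},{"ax":0,"ay":0.004,"az":0,"tx":0.006,"ty":0,"tz":-0.001,"grip":0.7},{"ax":0,"ay":0.004,"az":0,"tx":0.006,"ty":0,"tz":-0.001,"grip":0.7},{"ax":0,"ay":0.004,"az":0,"tx":0.006,"ty":0,"tz":-0.001,"grip":0.7}]' 30
python3 - <<'E'
from h import *
plan([.460,.2505,.129],.167); print(np.abs(bot.sense()['qvel']).max())
for n in ('side','top','wrist'): cv2.imwrite(f'pics/{n}11.png',cv2.cvtColor(bot.capture(n),cv2.COLOR_RGB2BGR))
crop(cv2.imread('pics/side11.png'),160,80,130,120,5,'pics/side11c.png')
s=bot.calibration('side'); R=Ro.from_euler('z',.167-np.pi/2); M=np.array([.46,.2505,.13])
P=np.array([[x,y,z] for z in(-.032,.032) for x in(-.01,.01) for y in (-.018,.018)])
print(((w2p(s,R.apply(P)+M)-[160,80])*5).round(0).tolist())
E
```

```text
t: 18.2
ee_pos: [0.4597, 0.2505, 0.1282]
eef_rot: [0.704, -0.058, 0.705, 0.059]
wrist_force: [0.0, 1.1, 0.1]
opening: 0.0355
t 18.2 pos [0.4597 0.2505 0.1282] F [0.  1.1 0.1] open 0.0355 j [0.28 0.07 1.96 0.   1.12 0.12]
jaw yaw now 0.165 tilt [-0.001  0.001 -1.   ]
shift txyz [-0.0008 -0.      0.0003]
  turn axyz [-0.002 -0.001 -0.001]
  turn axyz [ 3.14e+00 -2.00e-03  2.00e-03]
0.001576847764768584
[[259.0, 337.0], [324.0, 328.0], [265.0, 357.0], [330.0, 348.0], [247.0, 236.0], [314.0, 227.0], [253.0, 256.0], [321.0, 246.0]]
```

View pics/side11c.png

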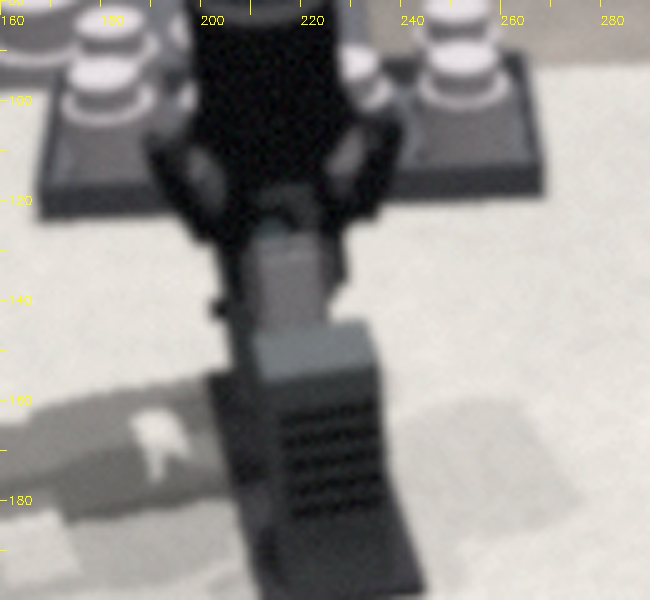

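View pics/wrist11.png

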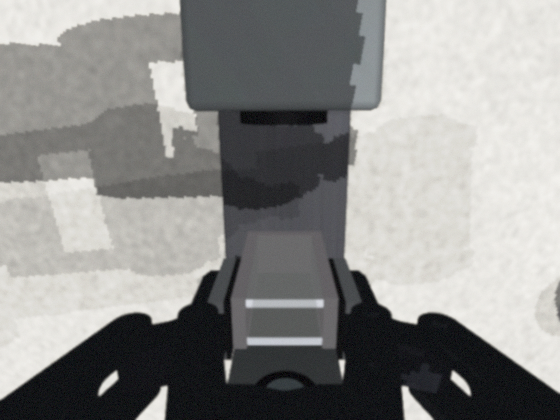

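View pics/side11.png

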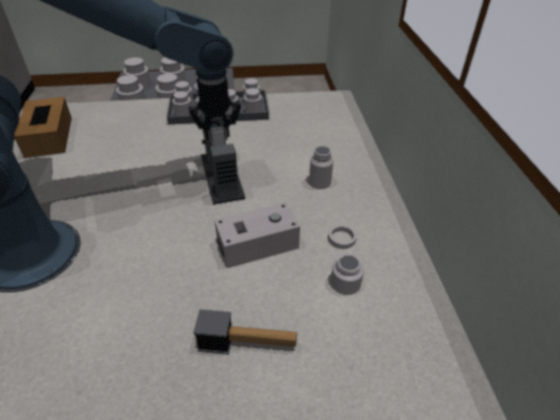

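The side view shows the mallet standing, the pin down and the jars and ring untouched. The cell sits between the lenses within about a pixel of its predicted corners, and the arm is at rest. Handing in.

```bash
python3 - <<'E'
from h import *
plan([.460,.2505,.129],.167); print(bot.hand_in())
E
```

```text
t 18.35 pos [0.4597 0.2505 0.1283] F [0.4 0.3 1. ] open 0.0356 j [0.28 0.07 1.96 0.   1.12 0.12]
jaw yaw now 0.165 tilt [-0.001  0.001 -1.   ]
shift txyz [-0.0007 -0.      0.0003]
  turn axyz [-0.002 -0.001 -0.001]
  turn axyz [ 3.14e+00 -2.00e-03  1.00e-03]
the job is handed in; nothing more can be done
None
```

The job is handed in at 18.35 s of the 58 s allowed; no verdict was reported.

**What I did:**
- I gripped the mallet by its handle and pressed the pin down until the force climbed with almost no further travel, about 20 N on the pin.
- I stood the mallet back near where it started and let go.
- I took the cell by its frosted sides, turned it about 95° and lowered it between the gauge's lenses.

**Last checks:**
- **Pin:** home. After I lifted the mallet, the pin and the cell's top were within about 1 mm of their expected heights in the side picture.
- **Mallet:** standing upright on its face, released.
- **Cell position:** the gripper was within 1 mm of the target, which puts the cell's centre about 1 mm from the beam's middle, give or take about 2 mm of camera calibration. It was at rest.
- **Cell angle:** 0.002 rad off the gauge direction and about 0.001 rad off vertical, judged by the gripper; that assumes the cell has not shifted in the fingers.
- **Grip:** the finger opening of 35.6 mm matches the 36 mm cell.
- **Gauge, jars and ring:** no sign of contact with the gauge in the wrist force, and the jars and ring were where they had been.

**Disagreements:** the gauge position came out up to 3 mm different along the beam between measurements, against a limit of 25 mm. Its yaw ranged from 0.15 to 0.17 rad. Part of the held cell was hidden by the fingers in the last picture, so I could only check its visible edges.

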